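# Close up the packed bail-arm crate and stack the next crate on it

### The arm

A 6-joint arm with a two-finger parallel gripper is mounted at the origin on a cart in front of the work surface, level with it; the furniture and walls round the work are solid. World frame = base frame: x ahead of the robot, y to its left, z up, the work surface at z = 0. Lengths are in m, angles in degrees, forces in N, time in s.
With the tool pointing down it reaches from about 0.275 to 0.85 m from the base axis. Payload 19 kg.
Tool frame: the origin (TCP) lies at the very end of the fingers, on their centre line; the grasp point (between the pads) lies 19 mm behind it; z points along the fingers, y is the line along which they close (so a half turn about z gives the same grasp; the last joint's range is limited). The gripper opens to 85 mm and grips with 20 to 120 N. Pads are 22 mm wide; open, the fingers measure 114 mm over their backs; the gripper's body (76 mm by 85 mm) begins 54 mm behind the grasp point. The pads swing forward as they close: fully open they stand 13 mm farther back than shut.
Start: joints at [63.083, 8.623, 82.357, -0, 89.026, -7.678], TCP at [0.189, 0.543, 0.231] pointing down, gripper open.
Joint ranges: [-160.23, 160.23], [-39.13, 120.54], [6.94, 153.29], [-79.49, 259.48], [9.18, 160.14], [-161.06, 161.06]. Speed limits (degrees/s): [108.29, 108.29, 127.2, 172.46, 172.46, 172.46].

### API

Orientations are given as a 3x3 rotation matrix whose columns are the frame's x, y, z axes.
In Python, from plant import monitor, get_image, env gives the robot as it stands.
- The arm moves only by the tool jog_arm, never from a script. Its argument "deltas" is a list of rows, each a list of 7 numbers: the turn, a rotation vector about the tool's x, y, z scaled (see below), then the shift along the tool's x, y, z scaled (see below), then the opening, from 0 (shut) to 1 (fully open). A call has 1 to 10 rows; each row shifts and turns the commanded pose from where the row before left it, along the tool's axes as they then stand; what a row does not reach is not made up. The controller multiplies each number of a shift by 25 mm and each number of a turn by 0.12 rad. A row lasts 1/12 s, in which the tool goes at most 41.7 mm and 7.16 degrees, less where a joint would pass 70% of its speed; a pose out of reach is approached as far as the arm can. A call with a number of a shift or a turn outside -1 to 1 is refused whole. A call with a gripper value outside its range is refused whole. The fingers move at their own pace and stop on an object; "newtons" is the grip in N (left out, the last holds). Time passes only in rows, so rows that do not move let the fingers close. It gives the time, the measured TCP pose, the force, the opening and the grip force at its end, in the units of the state.
- monitor.state(): the state, without advancing time (a new reading comes with each control period).
- get_image(name): name is "scene" or "side" or "wrist"; returns a dict with "color" (400x640x3 uint8, red, green, blue), "camera_matrix" (3x3 intrinsics, pixels), "dist_coeffs" ([k1, k2, p1, p2, k3] as OpenCV has them; the pictures are not rectified), "extrinsics" (4x4, takes a point from world to camera coordinates). Camera axes: x right, y up, looking along -z (the intrinsics and any distortion apply to the point x, -y, -z); pixel columns grow to the right and rows downward; lengths in m; the calibration is good to about 2 mm. A picture is of the moment at which its call begins. There is no depth.
- env.close_job(): hands the job in; it is judged then, once.
The state is a dict: "time_s": time; "joint_positions": joint angles; "joint_velocities": joint speeds; "effort": joint torques, N m; "tool_pos": TCP position; "tool_rot": TCP orientation; "ft_force": force on the tool from outside, world axes, zero at the start; "ft_torque": the same for the moment, N m; "finger_gap": opening from 0.0 (shut) to 1.0 (fully open); "gripper_force": force on a finger pad.
Only numpy, scipy, OpenCV 4.12 (cv2) and the standard library are available. Lean on these libraries where they do the work, as an engineer would, in place of code of your own. Each camera call takes 0.05 s, during which the arm holds its last target. There are 200 camera calls.

### The job

Finish the packed blue crate: stand the last loose seedling upright in the one empty cell in the middle of its plug tray, then swing both of its steel bail arms from outside up and over until they drop in across the top. Finally lift the empty crate off the sloping stand and set it gently, level and square, on the two bails so that they lie in the channels under its floor; it must never go down onto the seedlings, and the tools and supplies lying about stay where they are.

Things in the scene. Friction and masses are not known exactly. Their poses are not given: they have to be found in the camera images.
- packed_crate: Blue lattice crate fixed on the table between steel corner stops, a black plug tray with 8 seedlings in it. Origin: centre of its underside, table height; z up, y along its long side (+y = left end seen from the robot), x across it, away from the robot. Rim 170 (x) x 230 (y) mm outside, 12 mm wide, 105 mm high; walls taper to 140 x 200 mm at the floor. Leaves end just below the rim.
- empty_cell (a point): Centre of the empty cell's floor, in the middle of the 3 x 3 plug tray, 12 mm above the table; axes as packed_crate. The cell is 40 (x) x 58 (y) mm inside, its walls 2 mm thick, 17 mm high. Around it stand seedlings with 39 mm high root balls: the nearest are 25 mm from the cell's centre along x and 42 mm along y.
- last_seedling: The one loose seedling, on the table in front of the packed crate, to the right: a brown root ball 24 mm square, 39 mm high, with stem and leaves up to 92 mm (leaves cannot be gripped and do not obstruct). Origin: underside of the root ball, whose middle is 2 mm along the seedling's +x; z up. 18 g.
- bail_left (a joint): Bail at packed_crate's +y end: U of 8 mm steel bar, 46 mm legs, cross-bar 185 mm long parallel to x. Radians: 0 = out, hanging 15 deg below level, 32 mm free between cross-bar and end wall; 1.83 = straight up (balance point); 3.27 = in, cross-bar in the rim notches across the opening at rim height, 61.4 mm from the crate's middle. Turns freely: before 1.83 it falls out, past it it falls in. 50 g.
- bail_right (a joint): The same kind of bail at packed_crate's -y end, same values (0 out, 1.83 straight up, 3.27 fully in).
- bail_left_bar (a point): Middle of the left bail's cross-bar, on its axis; moves with the bail (out: 151 mm from the crate's middle, 87 mm above the table).
- bail_right_bar (a point): Middle of the right bail's cross-bar, on its axis; moves with the bail.
- hinge_left (a point): Hinge axis of the left bail at mid-width: 107 mm from the crate's middle along y, 99 mm above the table; the axis runs along packed_crate's x.
- hinge_right (a point): Hinge axis of the right bail at mid-width, likewise at -y; the axis runs along packed_crate's x.
- empty_crate: Second crate, same shape, empty, loose, 0.32 kg, on the stand, opening leaning 30 deg towards the robot; its own bails hang out 151 mm from its middle and stay so. Origin: centre of its feet; z through its opening, y along its long side, x away from the robot. Below its floor, 61.4 mm each side of the middle, run channels along x, 20 mm wide, 8 mm deep. Stacked: origin 101 mm above packed_crate's.
- near_grip (a point): On empty_crate: top of the rim at the middle of the hand grip nearest the robot, 79 mm along -x and 105 mm along z from the crate's origin; axes as empty_crate. The grip is 12 mm thick (crate's x), 70 mm wide, 37 mm deep, faces parallel to the crate's z. (Stacked, the channels have 6 mm play along y; the ribs beside them drop between the lower rims with 7 mm play along x.)
- crate_stand: Grey sloping stand fixed on the table, 160 x 220 mm: deck tilted 30 deg, low edge towards the robot, with a 22 mm lip along the low edge and 14 mm guides at the sides. Origin: under its middle, table height; x away from the robot; the deck's middle is 75 mm above it.
- seed_tin: Bystander: the small round seed tin with the green lid, 59 mm across, 34 mm high.
- snips: Bystander: the red-handled garden snips lying flat, 166 mm long.
- dibber: Bystander: the wooden dibber lying near the front edge, 151 mm long.
- carton_orange: Bystander: the small orange carton standing at the back, 31 x 44 x 88 mm.

How it is judged (in metres and radians):
On the way, in this order (a step that is already met when the one before it is completed fails the run):
1. the last seedling stands upright in the empty cell, let go (horizontal distance between last_seedling and empty_cell below 0.024 m and z of last_seedling in the frame of empty_cell below 0.006 m and angle between last_seedling's own z axis and vertical below 0.2 rad and contact force between the fingers and last_seedling below 0.1 N), for 0.2 s.
2. both bails of the packed crate lie in across its top (value of joint each of bail_left, bail_right above 3.1 rad), for 0.2 s.
At the end, for the whole second after the job is handed in: Seedling upright (0.2 rad) on the middle cell's floor (24 mm from its centre); both bails in (over 3.1 rad); empty crate at rest on them, bails in its channels: 96 to 106 mm above the packed crate, within 11 mm across (x) and 10 mm along (y), level within 0.06, square within 0.08 rad (all of step 2 and horizontal distance between last_seedling and empty_cell below 0.024 m and z of last_seedling in the frame of empty_cell below 0.006 m and angle between last_seedling's own z axis and vertical below 0.2 rad and x of empty_crate in the frame of packed_crate between -0.011 and 0.011 m and y of empty_crate in the frame of packed_crate between -0.01 and 0.01 m and z of empty_crate in the frame of packed_crate between 0.096 and 0.106 m and angle between empty_crate's own z axis and vertical below 0.06 rad and angle between the x axis of empty_crate and the x axis of packed_crate, either way round below 0.08 rad and linear speed of empty_crate below 0.02 m/s); the robot touches nothing.
It fails at once if the empty crate goes down into the packed crate, onto the seedlings (horizontal distance between empty_crate and packed_crate below 0.1 m and z of empty_crate in the frame of packed_crate below 0.085 m).
It fails at once if the empty crate is banged down (over 45 N on the packed crate or its bails) (contact force between empty_crate and packed_crate above 45 N).
It fails at once if a bystander (tin, snips, dibber, carton) is shifted by more than 30 mm (distance of any of seed_tin, snips, dibber, carton_orange from where it was at the start of the episode above 0.03 m).
It also fails if it takes over 72 s, if anything falls off the work surface, if the arm or the gripper's body presses on something with over 40 N, if the wrist force passes 120 N, or if a joint passes its speed limit or range.

## Working session

There is one attempt and no reset: what is moved stays moved. The work goes in short steps, Python scripts to look and compute and a tool call to move; the robot and the scene stay as the last step left them, time stands still between calls to the robot, and variables do not carry over. Pictures are saved under pics/ and viewed, at most 10 in all, crops included, and the job is handed in when it is done.

Besides the shell and the picture viewer there is one more tool, called as name([rows], argument=value, ...), one row to a line, values as JSON. jog_arm: Moves the arm, as the interface text tells. Shifts and turns lie within -1 to 1; 1 stands for 25 mm of shift or 0.12 rad of turn. Its arguments: {"type":"object","properties":{"deltas":{"type":"array","items":{"type":"array","items":{"type":"number"}}},"newtons":{"type":"number"}},"required":["deltas"]}

```bash
mkdir -p pics; ls
cat > h.py <<'E'
import numpy as np, cv2
from plant import monitor, get_image, env
def grab(n, save=None):
    d=get_image(n)
    if save: cv2.imwrite('pics/'+save,d['color'][:,:,::-1])
    return d
def cam(d):
    E=np.array(d['extrinsics']);return np.array(d['camera_matrix']),np.array(d['dist_coeffs'],float),E
def ray(d,uv):
    K,D,E=cam(d); p=cv2.undistortPoints(np.array([[uv]],float),K,D)[0,0]
    v=E[:3,:3].T@np.array([p[0],-p[1],-1.]); o=-E[:3,:3].T@E[:3,3]; return o,v/np.linalg.norm(v)
def onz(d,uv,z):
    o,v=ray(d,uv); return o+v*(z-o[2])/v[2]
def proj(d,P):
    K,D,E=cam(d); P=np.atleast_2d(np.array(P,float)); c=P@E[:3,:3].T+E[:3,3]
    c=c*[1,-1,-1]; return cv2.projectPoints(c,np.zeros(3),np.zeros(3),K,D)[0][:,0]
def tri(rs):
    A=0;b=0
    for o,v in rs:
        M=np.eye(3)-np.outer(v,v);A=A+M;b=b+M@o
    return np.linalg.solve(A,b)
E
python3 - <<'E'
from h import *
np.set_printoptions(precision=4,suppress=True)
for n in('scene','side','wrist'):
    d=grab(n,n+'0.png');E=np.array(d['extrinsics']);print(n,-E[:3,:3].T@E[:3,3],E[:3,:3])
s=monitor.state();print(s)
E
```

```text
pics
scene [-0.0978 -0.6622  0.7739] [[ 0.7075 -0.7064 -0.0223]
 [ 0.4394  0.415   0.7967]
 [-0.5535 -0.5735  0.604 ]]
side [0.6207 0.7844 0.7841] [[-0.9966  0.0817 -0.0108]
 [-0.0615 -0.6514  0.7563]
 [ 0.0548  0.7544  0.6542]]
wrist [0.119  0.5682 0.3742] [[ 0.3294  0.9442 -0.0008]
 [-0.9027  0.3147 -0.2933]
 [-0.2767  0.0974  0.956 ]]
{'time_s': 0.15, 'joint_positions': array([63.0835,  8.644 , 82.381 ,  0.0004, 89.0262, -7.6784]), 'joint_velocities': array([-0.0613, -0.0341, -0.0643, -0.0766,  0.003 ,  0.0674]), 'effort': array([  0.0039, -71.3382, -57.1042,  -0.0002,   0.0072,   0.0002]), 'tool_pos': array([0.1894, 0.5427, 0.2308]), 'tool_rot': array([[-0.9442,  0.3295, -0.0004],
       [ 0.3295,  0.9442, -0.0008],
       [ 0.0001, -0.0009, -1.    ]]), 'ft_force': array([-0.2955,  0.0845,  0.6228]), 'ft_torque': array([ 0.0085, -0.0041, -0.0006]), 'gripper_force': 0.0, 'finger_gap': 0.9988418050299707}
```

View pics/scene0.png

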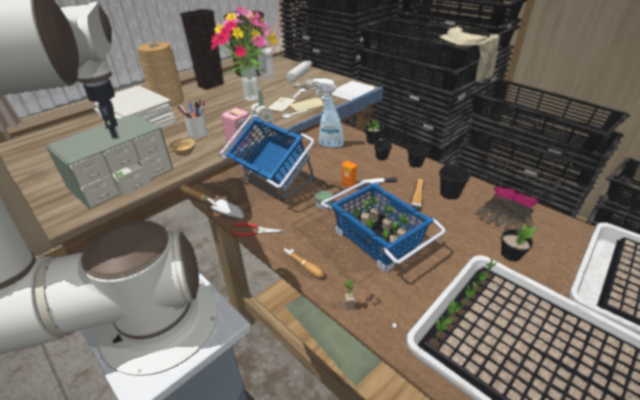

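View pics/side0.png

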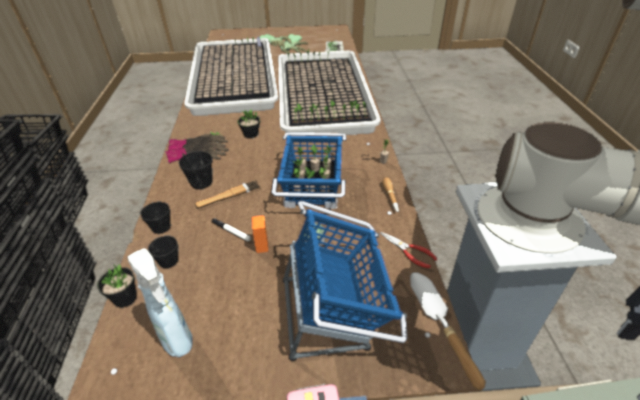

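The scene camera shows the packed crate around (382,222), the empty crate around (268,152), and the loose seedling around (350,298). In the side view they are near (312,170), (345,275) and (384,155). I'll enlarge these areas.

```bash
cat >> h.py <<'E'
def crop(img,x,y,w,h,W=400,H=300):
    c=cv2.resize(img[y:y+h,x:x+w],(W,H),interpolation=cv2.INTER_CUBIC)
    for t in range((x+9)//10*10,x+w,10):
        X=int((t-x)*W/w); cv2.line(c,(X,0),(X,4 if t%50 else 12),(255,255,0),1)
        if t%20==0: cv2.putText(c,str(t),(X-9,20),0,.3,(255,255,0),1)
    for t in range((y+9)//10*10,y+h,10):
        Y=int((t-y)*H/h); cv2.line(c,(0,Y),(4,Y),(255,255,0),1)
        if t%20==0: cv2.putText(c,str(t),(6,Y+3),0,.3,(255,255,0),1)
    return c
E
python3 - <<'E'
from h import *
a=cv2.imread('pics/scene0.png');b=cv2.imread('pics/side0.png')
im=np.vstack([np.hstack([crop(a,316,174,136,102),crop(b,260,122,100,96*75//96)]),np.hstack([crop(a,215,106,108,81),crop(b,276,196,150,168)])])
cv2.imwrite('pics/c1.png',im)
E
```

```text
(no output)
```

View pics/c1.png

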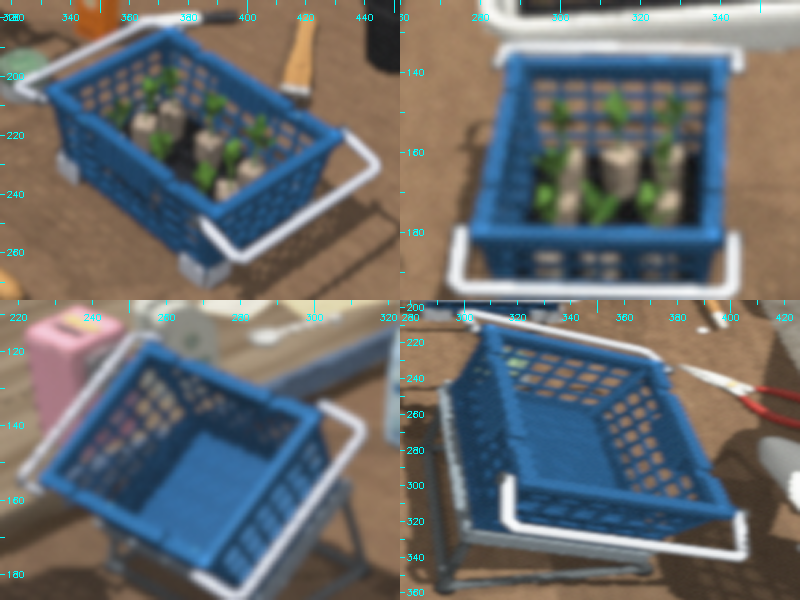

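Packed rim corners show in the crop at scene (333,204), (374,183), (432,221), (388,246) and side (340,180), (279,180), (287,136), (342,136). The empty crate's corners are visible too. Triangulating them next.

```bash
cat > m.py <<'E'
from h import *
from scipy.spatial.transform import Rotation as R
np.set_printoptions(precision=4,suppress=True)
s=grab('scene');d=grab('side')
M=np.array([[-.085,.115,.105],[.085,.115,.105],[.085,-.115,.105],[-.085,-.115,.105]])
def kab(M,P):
    r,_=R.align_vectors(P-P.mean(0),M-M.mean(0)); T=P.mean(0)-r.apply(M.mean(0)); return r,T,np.linalg.norm(r.apply(M)+T-P,axis=1)
for nm,S,D in (('packed',[(333,204),(373.8,183.5),(432,221),(388,246.5)],[(340,180),(278.7,180),(287,136.5),(342,136.5)]),
  ('empty',[(226.3,154),(255.5,118.2),(301.5,135.2),(270.4,179)],[(403.5,316.4),(313.5,299.6),(306,212.8),(376.5,232.4)])):
    P=np.array([tri([ray(s,a),ray(d,b)]) for a,b in zip(S,D)]); print(nm);print(P)
    r,T,e=kab(M,P); print(T,r.as_matrix(),r.as_euler('ZYX',degrees=True),e)
    if nm=='packed':
        for c,U in((s,S),(d,D)):
            Q=np.array([onz(c,u,.105) for u in U]);r,T,e=kab(M,Q);print(T,r.as_euler('ZYX',degrees=True),e)
print(tri([ray(s,(350,298)),ray(d,(384,156))]),onz(s,(350,300),.02),onz(d,(384,157),.02))
E
python3 m.py
python3 -c "
from h import *
a=cv2.imread('pics/scene0.png');b=cv2.imread('pics/side0.png')
im=np.hstack([crop(a,330,270,60,45),crop(b,364,130,40,30)])
cv2.imwrite('pics/c2.png',im)"
```

```text
packed
[[ 0.5187 -0.0815  0.1053]
 [ 0.6829 -0.1007  0.1023]
 [ 0.6568 -0.3227  0.0993]
 [ 0.4882 -0.2982  0.1053]]
[ 0.584  -0.1997 -0.0019] [[ 0.9913  0.1288  0.0256]
 [-0.1286  0.9916 -0.0103]
 [-0.0267  0.0069  0.9996]] [-7.3897  1.5294  0.3941] [0.0059 0.0042 0.0032 0.0058]
[ 0.5876 -0.2021  0.    ] [-8.2226  0.      0.    ] [0.0061 0.0054 0.004  0.0074]
[ 0.5846 -0.195  -0.    ] [-6.632  0.     0.   ] [0.0082 0.0042 0.0072 0.0045]
empty
[[0.4521 0.3596 0.1222]
 [0.6085 0.3691 0.2002]
 [0.617  0.1489 0.2045]
 [0.462  0.1343 0.1183]]
[0.5837 0.2549 0.0684] [[ 0.8838 -0.0515 -0.465 ]
 [ 0.0485  0.9987 -0.0185]
 [ 0.4653 -0.0062  0.8851]] [  3.1399 -27.7317  -0.4015] [0.0046 0.0052 0.0073 0.0056]
[ 0.3517 -0.2942  0.0258] [ 0.3548 -0.2964  0.02  ] [ 0.3478 -0.2934  0.02  ]
```

View pics/c2.png

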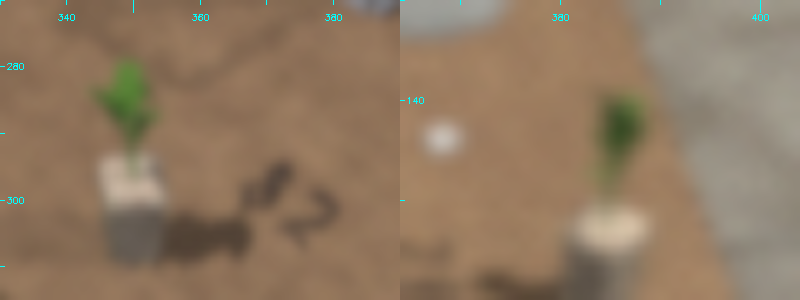

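The seedling's ball is near (0.352,-0.294): ball top at (350,297) in the scene view and (385,153) in the side view. I'll go there with the tool's y axis along the crate's y.

```bash
cat >> h.py <<'E'
from scipy.spatial.transform import Rotation as R
np.set_printoptions(precision=3,suppress=True)
def down(yaw_y):  # tool down, tool y at angle yaw_y (deg)
    a=np.radians(yaw_y); y=np.array([np.cos(a),np.sin(a),0]); z=np.array([0,0,-1.]); return np.c_[np.cross(y,z),y,z]
def plan(*wps, start=None):
    s=monitor.state(); p,Rm=(s['tool_pos'],s['tool_rot']) if start is None else start
    for P,Rt in wps:
        Rt=Rm if Rt is None else Rt; P=np.array(P,float)
        rv=R.from_matrix(Rm.T@Rt).as_rotvec()/.12
        print('turn',rv,'shift(old axes)',Rm.T@(P-p)/.025,'shift(new axes)',Rt.T@(P-p)/.025); p,Rm=P,Rt
E
python3 -c "
from h import *
D=down(82.6)
plan(([.189,.543,.231],D),([.34,.10,.25],None),([.352,-.294,.23],None))"
```

```text
turn [-0.005 -0.001 -1.722] shift(old axes) [0.02  0.003 0.   ] shift(new axes) [0.019 0.007 0.   ]
turn [0. 0. 0.] shift(old axes) [ -8.272 -16.794  -0.76 ] shift(new axes) [ -8.272 -16.794  -0.76 ]
turn [0. 0. 0.] shift(old axes) [ -2.506 -15.567   0.8  ] shift(new axes) [ -2.506 -15.567   0.8  ]
```

jog_arm([
  [0,0,-0.86,-0.9,-0.6,-0.05,0.7],
  [0,0,-0.86,-0.9,-0.8,-0.05,0.7],
  [0,0,0,-0.9,-1,-0.05,0.7],
  [0,0,0,-0.9,-1,-0.05,0.7],
  [0,0,0,-0.9,-1,-0.05,0.7],
  [0,0,0,-0.9,-1,-0.05,0.7],
  [0,0,0,-0.8,-1,-0.05,0.7],
  [0,0,0,-0.6,-1,-0.05,0.7],
  [0,0,0,-0.5,-1,-0.05,0.7],
  [0,0,0,-0.4,-1,-0.05,0.7],
])

```text
time_s: 1.08
tool_pos: [0.344, 0.2778, 0.2438]
tool_rot: [[-0.992, 0.129, 0.0], [0.129, 0.992, -0.0], [-0.0, -0.0, -1.0]]
ft_force: [1.1, -0.2, -0.1]
finger_gap: 0.7
gripper_force: 0.0
```

jog_arm([
  [0,0,0,-0.2,-1,-0.05,0.7],
  [0,0,0,-0.2,-1,-0.05,0.7],
  [0,0,0,-0.2,-1,-0.05,0.7],
  [0,0,0,-0.2,-1,0,0.7],
  [0,0,0,-0.2,-1,0,0.7],
  [0,0,0,-0.2,-1,0,0.7],
  [0,0,0,-0.2,-1,0,0.7],
  [0,0,0,-0.2,-1,0,0.7],
  [0,0,0,-0.2,-1,0,0.7],
  [0,0,0,-0.2,-1,0,0.7],
])

```text
time_s: 1.92
tool_pos: [0.3606, 0.0237, 0.2477]
tool_rot: [[-0.992, 0.129, 0.0], [0.129, 0.992, -0.0], [-0.0, -0.0, -1.0]]
ft_force: [0.9, 0.4, 0.6]
finger_gap: 0.702
gripper_force: 0.0
```

jog_arm([
  [0,0,0,-0.2,-1,0.1,0.7],
  [0,0,0,-0.2,-1,0.1,0.7],
  [0,0,0,-0.2,-1,0.1,0.7],
  [0,0,0,-0.2,-1,0.1,0.7],
  [0,0,0,-0.2,-1,0.1,0.7],
  [0,0,0,-0.2,-1,0.1,0.7],
  [0,0,0,-0.2,-1,0.1,0.7],
  [0,0,0,-0.2,-1,0.1,0.7],
  [0,0,0,-0.2,-1,0.1,0.7],
  [0,0,0,-0.2,-1,0.1,0.7],
])

```text
time_s: 2.75
tool_pos: [0.378, -0.2308, 0.2224]
tool_rot: [[-0.992, 0.129, 0.0], [0.129, 0.992, -0.0], [-0.0, -0.0, -1.0]]
ft_force: [0.5, 1.0, 0.3]
finger_gap: 0.7
gripper_force: 0.0
```

```bash
python3 -c "
from h import *
d=grab('wrist','w1.png');s=monitor.state();print(s['time_s'],s['tool_pos'],s['tool_rot'],s['joint_positions'],s['finger_gap'])
a=cv2.imread('pics/w1.png')
print(proj(d,[[.352,-.294,.039],[.352,-.294,0],s['tool_pos']]))
"
```

```text
2.8 [ 0.378 -0.234  0.222] [[-0.991  0.13  -0.001]
 [ 0.13   0.991 -0.001]
 [ 0.001 -0.001 -1.   ]] [ -41.648   -6.994   99.298   -0.074   87.702 -124.158] 0.6993067886669019
[[259.612 163.923]
 [265.675 158.487]
 [311.937 255.249]]
```

View pics/w1.png

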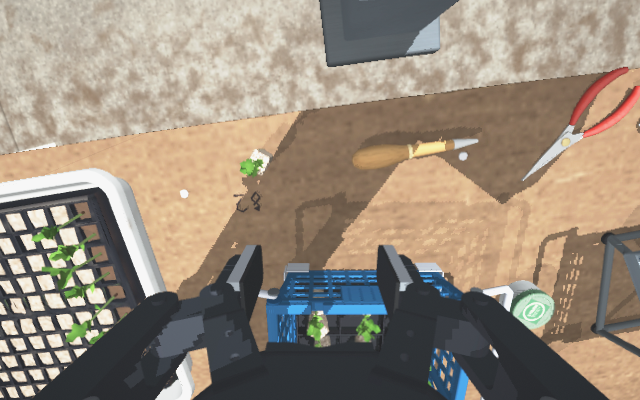

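The wrist view shows the seedling ball at about (258,160), close to the predicted (260,164). The dibber and snips lie well to the right. I'll centre above it and look closer.

jog_arm([
  [0,0,0,0.4,-1,0.5,0.7],
  [0,0,0,0.4,-1,0.5,0.7],
  [0,0,0,0,-0.5,1,0.7],
  [0,0,0,0,0,1,0.7],
  [0,0,0,0,0,0,0.7],
])

```text
time_s: 3.22
tool_pos: [0.3486, -0.288, 0.1435]
tool_rot: [[-0.991, 0.131, -0.004], [0.13, 0.991, 0.005], [0.005, 0.004, -1.0]]
ft_force: [-1.0, 1.0, -1.3]
finger_gap: 0.704
gripper_force: 0.0
```

```bash
python3 -c "
from h import *
d=grab('wrist','w2.png');s=monitor.state();print(s['time_s'],s['tool_pos'],s['tool_rot'])
a=cv2.imread('pics/w2.png')
u=proj(d,[[.352,-.294,.039],[.352,-.294,0],s['tool_pos']]);print(u)
x,y=u[0].astype(int);x=max(0,min(x-80,480));y=max(0,min(y-60,280))
cv2.imwrite('pics/w2c.png',crop(a,x,y,160,120,800,600))
"
```

```text
3.2667 [ 0.349 -0.288  0.146] [[-0.992  0.13  -0.003]
 [ 0.13   0.992  0.003]
 [ 0.003  0.003 -1.   ]]
[[311.615 204.302]
 [312.414 192.707]
 [317.651 258.638]]
```

View pics/w2c.png

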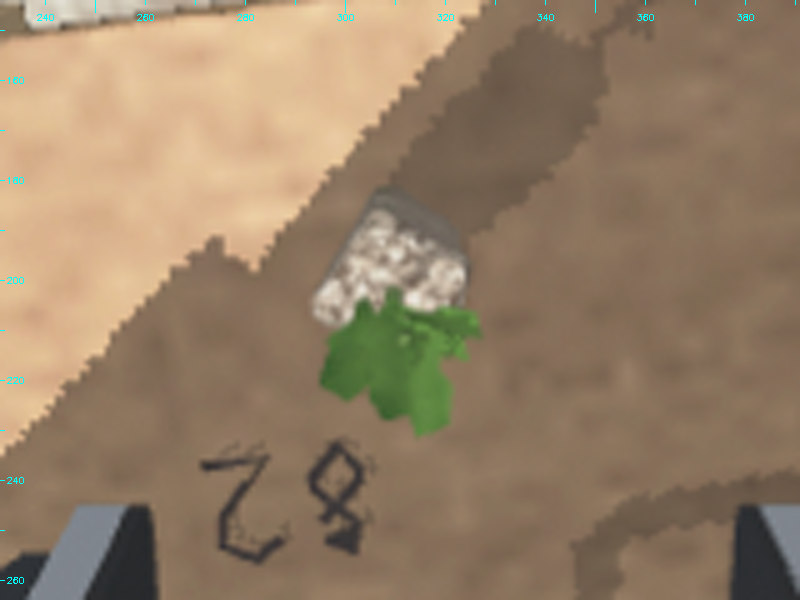

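The root ball's top face has corners at about (307,185), (324,196) and (293,206), so it is turned about 30° from the tool.

```bash
python3 -c "
from h import *
d=grab('wrist')
P=np.array([onz(d,u,.039)[:2] for u in [(307,184.5),(324.4,195.6),(293.2,206.2)]]);print(P)
a=P[1]-P[0];b=P[2]-P[0];print(np.linalg.norm(a),np.linalg.norm(b),np.degrees(np.arctan2(a[1],a[0])),np.degrees(np.arctan2(b[1],b[0])),(P[1]+P[2])/2, P[0]+12*(1e-3)*(a/np.linalg.norm(a)+b/np.linalg.norm(b)))
"
```

```text
[[ 0.335 -0.296]
 [ 0.347 -0.282]
 [ 0.353 -0.311]]
0.018331757178596884 0.023602253888689164 49.05479815210811 -39.70598897168953 [ 0.35  -0.297] [ 0.352 -0.295]
```

```bash
python3 -c "
from h import *
D=down(50.3)
plan(([.352,-.295,.146],D),([.352,-.295,.013],None))"
```

```text
turn [ 0.004 -0.009  4.696] shift(old axes) [-0.106 -0.247  0.074] shift(new axes) [-0.222 -0.152  0.074]
turn [0. 0. 0.] shift(old axes) [0.   0.   5.32] shift(new axes) [0.   0.   5.32]
```

jog_arm([
  [0,0,0.94,0,0,0,0.6],
  [0,0,0.94,0,0,0,0.6],
  [0,0,0.94,0,0,0,0.6],
  [0,0,0.94,0,0,0,0.6],
  [0,0,0.94,-0.22,-0.15,0,0.6],
  [0,0,0,0,0,1,0.6],
  [0,0,0,0,0,1,0.6],
  [0,0,0,0,0,1,0.6],
  [0,0,0,0,0,1,0.6],
  [0,0,0,0,0,1,0.6],
])

```text
time_s: 4.15
tool_pos: [0.354, -0.2955, 0.0236]
tool_rot: [[-0.77, 0.638, 0.002], [0.638, 0.77, -0.002], [-0.003, -0.001, -1.0]]
ft_force: [0.5, -0.7, -0.1]
finger_gap: 0.602
gripper_force: 0.0
```

jog_arm([
  [0,0,0,0,0,0.4,0.6],
  [0,0,0,0,0,0,0.6],
  [0,0,0,0,0,0,0.15],
  [0,0,0,0,0,0,0.15],
  [0,0,0,0,0,0,0.15],
  [0,0,0,0,0,0,0.15],
  [0,0,0,0,0,0,0.15],
], newtons=20)

```text
time_s: 4.73
tool_pos: [0.3536, -0.2959, 0.0143]
tool_rot: [[-0.769, 0.639, 0.002], [0.639, 0.769, -0.002], [-0.003, -0.001, -1.0]]
ft_force: [0.1, 1.1, 9.4]
finger_gap: 0.265
gripper_force: 20.5
```

The seedling is gripped, at about 22.5 mm opening. I'll lift it, turn back, and view the packed crate from above.

```bash
python3 -c "
from h import *
D=down(82.6)
plan(([.352,-.295,.214],None),([.352,-.295,.214],D),([.65,-.2,.29],None))"
```

```text
turn [0. 0. 0.] shift(old axes) [ 0.047 -0.018 -7.99 ] shift(new axes) [ 0.047 -0.018 -7.99 ]
turn [-0.011  0.022 -4.702] shift(old axes) [0. 0. 0.] shift(new axes) [0. 0. 0.]
turn [0. 0. 0.] shift(old axes) [-11.331   5.304  -3.04 ] shift(new axes) [-11.331   5.304  -3.04 ]
```

jog_arm([
  [0,0,0,0,0,-0.5,0.15],
  [0,0,0,0,0,-1,0.15],
  [0,0,0,0,0,-1,0.15],
  [0,0,0,0,0,-1,0.15],
  [0,0,0,0,0,-1,0.15],
  [0,0,-0.94,0,0,-1,0.15],
  [0,0,-0.94,0,0,-1,0.15],
  [0,0,-0.94,0,0,-0.8,0.15],
  [0,0,-0.94,0,0,-0.7,0.15],
  [0,0,-0.94,0,0,0,0.15],
])

```text
time_s: 5.57
tool_pos: [0.3535, -0.2958, 0.2172]
tool_rot: [[-0.992, 0.123, 0.004], [0.123, 0.992, -0.005], [-0.004, -0.004, -1.0]]
ft_force: [0.3, -0.9, 1.1]
finger_gap: 0.264
gripper_force: 20.3
```

jog_arm([
  [0,0,0,-0.9,0.5,-0.3,0.15],
  [0,0,0,-1,0.5,-0.3,0.15],
  [0,0,0,-1,0.5,-0.3,0.15],
  [0,0,0,-1,0.5,-0.3,0.15],
  [0,0,0,-1,0.5,-0.3,0.15],
  [0,0,0,-1,0.5,-0.3,0.15],
  [0,0,0,-1,0.5,-0.3,0.15],
  [0,0,0,-1,0.5,-0.3,0.15],
  [0,0,0,-1,0.5,-0.3,0.15],
  [0,0,0,-1,0.5,-0.3,0.15],
])

```text
time_s: 6.4
tool_pos: [0.6155, -0.2022, 0.2891]
tool_rot: [[-0.992, 0.129, 0.001], [0.129, 0.992, -0.001], [-0.001, -0.0, -1.0]]
ft_force: [0.6, -0.6, 0.4]
finger_gap: 0.262
gripper_force: 20.3
```

jog_arm([
  [0,0,0,-1,0.3,0,0.15],
  [0,0,0,-0.4,0,0,0.15],
  [0,0,0,0,0,0,0.15],
  [0,0,0,0,0,0,0.15],
])

```text
time_s: 6.73
tool_pos: [0.65, -0.1999, 0.2878]
tool_rot: [[-0.992, 0.129, -0.0], [0.129, 0.992, -0.0], [0.0, -0.0, -1.0]]
ft_force: [-0.3, -0.0, -0.6]
finger_gap: 0.263
gripper_force: 20.3
```

```bash
python3 -c "
from h import *
d=grab('wrist','w3.png');s=monitor.state();print(s['time_s'],s['tool_pos'],s['tool_rot'],s['finger_gap'],s['gripper_force'])
"
```

```text
6.7833 [ 0.65  -0.2    0.288] [[-0.992  0.129  0.   ]
 [ 0.129  0.992 -0.   ]
 [-0.    -0.    -1.   ]] 0.2636681579819881 20.27146233869189
```

View pics/w3.png

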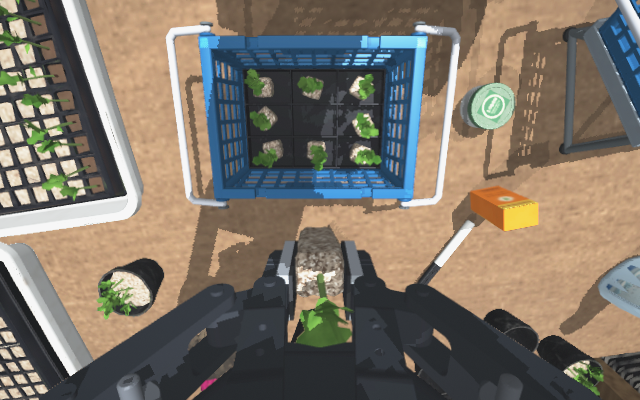

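The packed crate is fully in view. Rim corners are near (199,37), (426,37), (416,194) and (214,198). The empty middle cell is at about (312,122), and both bails hang out at u≈180 and u≈450. I'll fit the rim by blue mask.

```bash
cat > pk.py <<'E'
from h import *
d=grab('wrist');im=d['color']
h=cv2.cvtColor(im,cv2.COLOR_RGB2HSV);m=cv2.inRange(h,(95,110,40),(120,255,255))
m[:, :150]=0;m[:,480:]=0;m[215:]=0
m=cv2.morphologyEx(m,cv2.MORPH_OPEN,np.ones((3,3),np.uint8))
pts=cv2.findNonZero(m)[:,0]
u0,u1,v0,v1=pts[:,0].min(),pts[:,0].max(),pts[:,1].min(),pts[:,1].max();print(u0,u1,v0,v1)
def line(sel):
    vx,vy,x,y=cv2.fitLine(np.array(sel,np.float32),cv2.DIST_HUBER,0,.01,.01).ravel();return np.cross([x,y,1],[x+vx,y+vy,1])
cols=range(u0+30,u1-30,3);rows=range(v0+20,v1-20,3)
T=line([(c,np.flatnonzero(m[:,c]).min()-.5) for c in cols]);B=line([(c,np.flatnonzero(m[:,c]).max()+.5) for c in cols])
L=line([(np.flatnonzero(m[r]).min()-.5,r) for r in rows]);Rr=line([(np.flatnonzero(m[r]).max()+.5,r) for r in rows])
def X(a,b): q=np.cross(a,b);return q[:2]/q[2]
C=[X(T,Rr),X(B,Rr),X(B,L),X(T,L)];print(np.array(C))
M=np.array([[-.085,.115,.105],[.085,.115,.105],[.085,-.115,.105],[-.085,-.115,.105]])
P=np.array([onz(d,c,.105) for c in C]);print(P)
r,_=R.align_vectors(P-P.mean(0),M-M.mean(0));print(P.mean(0),r.as_euler('ZYX',degrees=True)[0],np.linalg.norm(P-np.roll(P,1,0),axis=1))
E
python3 pk.py
```

```text
199 427 33 201
[[427.234  35.606]
 [411.799 198.5  ]
 [215.425 198.5  ]
 [198.239  35.794]]
[[ 0.517 -0.073  0.105]
 [ 0.686 -0.096  0.105]
 [ 0.657 -0.322  0.105]
 [ 0.488 -0.301  0.105]]
[ 0.587 -0.198  0.105] -7.410371180159032 [0.229 0.17  0.228 0.17 ]
```

```bash
python3 -c "
from h import *
D=down(82.6)
plan(([.587,-.198,.288],D),([.587,-.198,.027],None))"
```

```text
turn [-0.003  0.003 -0.004] shift(old axes) [ 2.485 -0.237  0.008] shift(new axes) [ 2.485 -0.236  0.009]
turn [0. 0. 0.] shift(old axes) [ 0.    0.   10.44] shift(new axes) [ 0.    0.   10.44]
```

jog_arm([
  [0,0,0,0.8,-0.08,0,0.15],
  [0,0,0,0.8,-0.08,0,0.15],
  [0,0,0,0.88,-0.08,0,0.15],
  [0,0,0,0,0,0.8,0.15],
  [0,0,0,0,0,1,0.15],
  [0,0,0,0,0,1,0.15],
  [0,0,0,0,0,1,0.15],
  [0,0,0,0,0,1,0.15],
  [0,0,0,0,0,1,0.15],
  [0,0,0,0,0,0,0.15],
])

```text
time_s: 7.67
tool_pos: [0.5853, -0.1974, 0.1385]
tool_rot: [[-0.992, 0.13, -0.005], [0.13, 0.992, 0.002], [0.006, 0.002, -1.0]]
ft_force: [-0.8, 0.7, -1.2]
finger_gap: 0.255
gripper_force: 20.3
```

jog_arm([
  [0,0,0,0,0,0,0.15],
  [0,0,0,0,0,0,0.15],
])

```text
time_s: 7.83
tool_pos: [0.588, -0.1984, 0.1447]
tool_rot: [[-0.992, 0.129, 0.002], [0.129, 0.992, -0.001], [-0.002, -0.001, -1.0]]
ft_force: [0.6, 0.3, -0.5]
finger_gap: 0.26
gripper_force: 20.3
```

jog_arm([
  [0,0,0,0.03,0,0.6,0.15],
  [0,0,0,0,0,0.8,0.15],
  [0,0,0,0,0,0.8,0.15],
  [0,0,0,0,0,0.7,0.15],
  [0,0,0,0,0,0.6,0.15],
  [0,0,0,0,0,0.5,0.15],
  [0,0,0,0,0,0.4,0.15],
  [0,0,0,0,0,0.2,0.15],
  [0,0,0,0,0,0,0.15],
  [0,0,0,0,0,0,0.15],
])

```text
time_s: 8.67
tool_pos: [0.5874, -0.1981, 0.0283]
tool_rot: [[-0.992, 0.129, 0.001], [0.129, 0.992, -0.0], [-0.001, -0.0, -1.0]]
ft_force: [-0.5, -0.9, 0.1]
finger_gap: 0.261
gripper_force: 20.3
```

jog_arm([
  [0,0,0,0,0,0.08,0.15],
  [0,0,0,0,0,0,0.15],
  [0,0,0,0,0,0,0.31],
  [0,0,0,0,0,0,0.33],
  [0,0,0,0,0,0,0.34],
  [0,0,0,0,0,0,0.34],
  [0,0,0,0,0,-0.2,0.34],
  [0,0,0,0,0,-0.4,0.34],
  [0,0,0,0,0,-0.6,0.36],
  [0,0,0,0,0,-0.8,0.36],
])

```text
time_s: 9.5
tool_pos: [0.5866, -0.1977, 0.076]
tool_rot: [[-0.992, 0.129, -0.001], [0.129, 0.992, 0.001], [0.001, 0.0, -1.0]]
ft_force: [0.1, 0.3, -0.5]
finger_gap: 0.361
gripper_force: 0.0
```

jog_arm([
  [0,0,0,0,0,-1,0.4],
  [0,0,0,0,0,-1,0.4],
  [0,0,0,0,0,-1,0.4],
  [0,0,0,0,0,-1,0.4],
  [0,0,0,0,0,-1,0.4],
  [0,0,0,-0.8,0,-1,0.4],
  [0,0,0,-0.8,0,-0.6,0.4],
  [0,0,0,-0.8,0,0,0.4],
  [0,0,0,0,0,0,0.4],
  [0,0,0,0,0,0,0.4],
])

```text
time_s: 10.33
tool_pos: [0.6468, -0.2056, 0.2408]
tool_rot: [[-0.992, 0.129, -0.0], [0.129, 0.992, -0.0], [0.0, -0.0, -1.0]]
ft_force: [-0.5, -0.2, 0.2]
finger_gap: 0.399
gripper_force: 0.0
```

```bash
python3 pk.py; python3 -c "
from h import *
d=grab('wrist','w4.png');s=monitor.state();print(s['time_s'],s['tool_pos'],s['joint_positions'])
a=cv2.imread('pics/w4.png');cv2.imwrite('pics/w4c.png',crop(a,140,0,360,270,800,600))
"
```

```text
184 452 21 214
[[453.116  25.253]
 [431.501 213.5  ]
 [205.377 213.5  ]
 [183.25   24.363]]
[[ 0.518 -0.073  0.105]
 [ 0.686 -0.095  0.105]
 [ 0.656 -0.322  0.105]
 [ 0.487 -0.301  0.105]]
[ 0.587 -0.198  0.105] -7.439839782993736 [0.229 0.17  0.228 0.17 ]
10.4333 [ 0.646 -0.206  0.241] [ -24.148   20.982   65.908   -0.01    93.136 -106.737]
```

View pics/w4c.png

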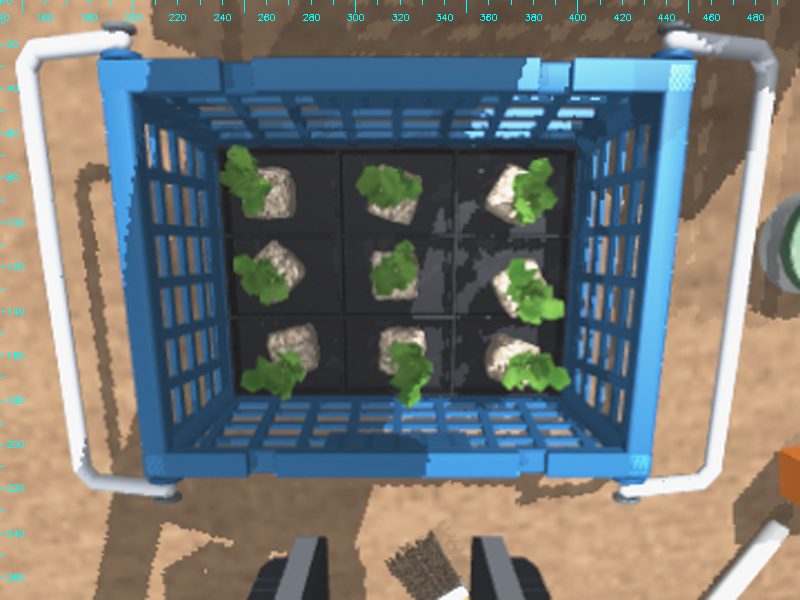

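The seedling stands upright in the middle cell at (318,122), and the crate pose is confirmed: (0.587,-0.198), yaw -7.4°. Next is the left bail: grip its bar and carry it along its arc.

```bash
python3 -c "
from h import *
D=down(82.6)
plan(([.6065,-.0483,.241],D),([.6065,-.0483,.072],None))"
```

```text
turn [-0.    -0.004 -0.002] shift(old axes) [ 2.378  6.032 -0.01 ] shift(new axes) [ 2.377  6.033 -0.011]
turn [0. 0. 0.] shift(old axes) [0.   0.   6.76] shift(new axes) [0.   0.   6.76]
```

jog_arm([
  [0,0,0,0.4,0.9,0,0.3],
  [0,0,0,0.4,1,0,0.3],
  [0,0,0,0.4,1,0,0.3],
  [0,0,0,0.4,1,0,0.3],
  [0,0,0,0.4,1,0.3,0.3],
  [0,0,0,0.38,0.7,0.7,0.3],
  [0,0,0,0,0.43,0.8,0.3],
  [0,0,0,0,0,0.8,0.3],
  [0,0,0,0,0,0.4,0.3],
  [0,0,0,0,0,0,0.3],
])

```text
time_s: 11.27
tool_pos: [0.6056, -0.0484, 0.1637]
tool_rot: [[-0.992, 0.129, -0.003], [0.129, 0.992, 0.0], [0.003, 0.0, -1.0]]
ft_force: [-0.3, 0.2, 0.2]
finger_gap: 0.3
gripper_force: 0.0
```

jog_arm([
  [0,0,0,0,0,0,0.3],
  [0,0,0,0,0,0,0.3],
])

```text
time_s: 11.43
tool_pos: [0.6073, -0.049, 0.1669]
tool_rot: [[-0.992, 0.13, 0.001], [0.13, 0.992, -0.0], [-0.001, -0.0, -1.0]]
ft_force: [0.2, 0.5, 0.9]
finger_gap: 0.303
gripper_force: 0.0
```

```bash
python3 -c "
from h import *
D=down(82.6)
s=monitor.state();print(s['tool_pos'],s['finger_gap'])
plan(([.6065,-.0483,.072],D))
d=grab('wrist','w5.png');print(proj(d,[s['tool_pos'],[.6065,-.0483,.087]]))"
```

```text
[ 0.607 -0.049  0.167] 0.3028155592179147
turn [-0.002  0.012 -0.007] shift(old axes) [0.041 0.026 3.796] shift(new axes) [0.035 0.026 3.796]
[[317.797 255.03 ]
 [319.079 206.962]]
```

```bash
python3 -c "
from h import *
d=grab('wrist');h=cv2.cvtColor(d['color'],cv2.COLOR_RGB2HSV)
for v in (120,150,180):
    m=(h[v,:,1]<40)&(h[v,:,2]>150);u=np.flatnonzero(m);u=u[(u>270)&(u<370)]
    if len(u): p=onz(d,(u.mean(),v),.087);q=np.array([p[0]-.587,p[1]+.198]);a=np.radians(-7.42);print(v,u.min(),u.max(),p,q[0]*-np.sin(a)+q[1]*np.cos(a))"
```

```text
120 271 325 [ 0.539 -0.049  0.087] 0.1413167144622834
150 315 325 [ 0.562 -0.042  0.087] 0.15171916699202176
180 315 324 [ 0.585 -0.045  0.087] 0.1513379696438803
```

The bar is where it should be, 151 mm from the crate's middle. Descend and grip.

jog_arm([
  [0,0,0,0,0.03,0.6,0.3],
  [0,0,0,0,0,0.9,0.3],
  [0,0,0,0,0,0.9,0.3],
  [0,0,0,0,0,0.8,0.3],
  [0,0,0,0,0,0.5,0.3],
  [0,0,0,0,0,0.1,0.3],
  [0,0,0,0,0,0,0],
  [0,0,0,0,0,0,0],
  [0,0,0,0,0,0,0],
  [0,0,0,0,0,0,0],
], newtons=20)

```text
time_s: 12.37
tool_pos: [0.6075, -0.0485, 0.0722]
tool_rot: [[-0.992, 0.129, 0.001], [0.129, 0.992, -0.001], [-0.001, -0.001, -1.0]]
ft_force: [-3.4, -4.7, -0.2]
finger_gap: 0.083
gripper_force: 20.9
```

jog_arm([
  [0,0,0,0,0,0,0],
  [0,0,0,0,0,0,0],
])

```text
time_s: 12.53
tool_pos: [0.6075, -0.0485, 0.0723]
tool_rot: [[-0.992, 0.129, 0.001], [0.129, 0.992, -0.001], [-0.002, -0.001, -1.0]]
ft_force: [-3.5, -4.4, 0.8]
finger_gap: 0.081
gripper_force: 20.9
```

Gripped (7 mm). Now the arc.

jog_arm([
  [0,0,0,0,0.03,-0.24,0],
  [0,0,0,0,0.03,-0.24,0],
  [0,0,0,0,-0.03,-0.24,0],
  [0,0,0,0,-0.03,-0.24,0],
  [0,0,0,0,-0.09,-0.22,0],
  [0,0,0,0,-0.09,-0.22,0],
  [0,0,0,0,-0.15,-0.19,0],
  [0,0,0,0,-0.15,-0.19,0],
  [0,0,0,0,-0.19,-0.15,0],
  [0,0,0,0,-0.19,-0.15,0],
])

```text
time_s: 13.37
tool_pos: [0.6048, -0.0688, 0.1241]
tool_rot: [[-0.992, 0.129, 0.002], [0.129, 0.992, 0.001], [-0.002, 0.001, -1.0]]
ft_force: [0.9, 4.1, 1.2]
finger_gap: 0.081
gripper_force: 20.3
```

jog_arm([
  [0,0,0,0,-0.22,-0.09,0],
  [0,0,0,0,-0.22,-0.09,0],
  [0,0,0,0,-0.24,-0.03,0],
  [0,0,0,0,-0.24,-0.03,0],
  [0,0,0,0,-0.24,0.03,0],
  [0,0,0,0,-0.24,0.03,0],
  [0,0,0,0,-0.22,0.09,0],
  [0,0,0,0,-0.22,0.09,0],
  [0,0,0,0,-0.19,0.15,0],
  [0,0,0,0,-0.19,0.15,0],
])

```text
time_s: 14.2
tool_pos: [0.5971, -0.1247, 0.1146]
tool_rot: [[-0.992, 0.129, 0.0], [0.129, 0.992, -0.0], [-0.0, -0.0, -1.0]]
ft_force: [3.6, 0.8, 1.2]
finger_gap: 0.079
gripper_force: 21.8
```

jog_arm([
  [0,0,0,0,-0.15,0.19,0],
  [0,0,0,0,-0.15,0.19,0],
  [0,0,0,0,0,0,0],
  [0,0,0,0,0,0,0],
])

```text
time_s: 14.53
tool_pos: [0.5961, -0.1319, 0.1049]
tool_rot: [[-0.992, 0.129, -0.001], [0.129, 0.992, -0.0], [0.001, -0.0, -1.0]]
ft_force: [2.4, -1.9, 1.5]
finger_gap: 0.081
gripper_force: 21.9
```

jog_arm([
  [0,0,0,0,0,0,0.3],
  [0,0,0,0,0,0,0.3],
  [0,0,0,0,0,0,0.3],
  [0,0,0,0,0,-0.3,0.3],
  [0,0,0,0,0,-0.6,0.3],
  [0,0,0,0,0,-0.9,0.3],
  [0,0,0,0,0,-0.9,0.3],
  [0,0,0,0,0,-0.6,0.3],
  [0,0,0,0,0,0,0.3],
])

```text
time_s: 15.28
tool_pos: [0.5972, -0.1318, 0.1923]
tool_rot: [[-0.992, 0.129, 0.005], [0.129, 0.992, -0.002], [-0.005, -0.001, -1.0]]
ft_force: [0.7, -0.5, 0.5]
finger_gap: 0.302
gripper_force: 0.0
```

```bash
python3 -c "
from h import *
D=down(82.6);s=monitor.state();print(s['tool_pos'])
plan(([.5675,-.3481,.187],D),([.5675,-.3481,.072],None))
d=grab('wrist','w6.png')
a=np.radians(-7.42);
for lab,y,z in(('in',.0614,.105),('a150',.067,.122)):
  print(lab,proj(d,[[.587+x*np.cos(a)-y*np.sin(a),-.198+x*np.sin(a)+y*np.cos(a),z] for x in(-.05,-.02)]))
h=cv2.cvtColor(d['color'],cv2.COLOR_RGB2HSV)
for v in range(60,220,20):
    m=(h[v,:,1]<40)&(h[v,:,2]>150);u=np.flatnonzero(m);print(v,u[(u>240)&(u<420)])"
```

```text
[ 0.597 -0.132  0.192]
turn [-0.01   0.041 -0.   ] shift(old axes) [ 0.065 -8.733  0.221] shift(new axes) [ 0.064 -8.734  0.211]
turn [0. 0. 0.] shift(old axes) [0.  0.  4.6] shift(new axes) [0.  0.  4.6]
in [[311.145 141.372]
 [311.43  179.283]]
a150 [[318.308 143.867]
 [318.329 184.49 ]]
60 []
80 [314 315 316 317 318 319 320 321 322 323 324 325 326 327 328 329 330 331
 332 333 334 335 336 337 338 339 340 341 342 343 344 345 346 347 348 349
 350 351 352 353 354 355 356 357 358 359 360 361 362 363 364 365 366 367
 368 369 370 371 372 373 374 375 376]
100 [306 307 308 309 310 311 312 313 314 315]
120 [306 307 308 309 310 311 312 313 314 315 316]
140 [246 247 252 253 256 304 305 306 307 308 309 310 311 312 313 314 315 316
 317 318 319 320 321]
160 [307 308 309 310 311 312 313 314 315 316]
180 [246 261 306 307 308 309 310 311 312 313 314 315 316 317 318 319 320 322
 378]
200 [307 308 309 310 311 312 313 314 315 316 358]
```

The left bail lies in: its bar is at u≈311, as predicted. Now the right bail.

jog_arm([
  [0,0,0,0,-0.7,0.02,0.3],
  [0,0,0,0,-1,0.02,0.3],
  [0,0,0,0,-1,0.02,0.3],
  [0,0,0,0,-1,0.02,0.3],
  [0,0,0,0,-1,0.02,0.3],
  [0,0,0,0,-1,0.02,0.3],
  [0,0,0,0,-1,0.02,0.3],
  [0,0,0,0,-1,0,0.3],
  [0,0,0,0,-0.7,0,0.3],
  [0,0,0,0,-0.33,0,0.3],
])

```text
time_s: 16.17
tool_pos: [0.5673, -0.3498, 0.1836]
tool_rot: [[-0.991, 0.13, -0.001], [0.13, 0.991, 0.0], [0.001, 0.0, -1.0]]
ft_force: [0.2, 0.2, 0.3]
finger_gap: 0.302
gripper_force: 0.0
```

jog_arm([
  [0,0,0,0,0,0.2,0.3],
  [0,0,0,0,0,0.3,0.3],
  [0,0,0,0,0,0,0.3],
])

```text
time_s: 16.42
tool_pos: [0.5679, -0.3464, 0.17]
tool_rot: [[-0.992, 0.128, -0.002], [0.128, 0.992, 0.002], [0.002, 0.001, -1.0]]
ft_force: [-0.4, 1.1, -0.8]
finger_gap: 0.3
gripper_force: 0.0
```

```bash
python3 -c "
from h import *
D=down(82.6);s=monitor.state();print(s['tool_pos'],s['joint_positions'])
plan(([.5675,-.3481,.072],D))
d=grab('wrist','w7.png');h=cv2.cvtColor(d['color'],cv2.COLOR_RGB2HSV)
for v in (120,150,180,210):
    m=(h[v,:,1]<40)&(h[v,:,2]>150);u=np.flatnonzero(m);u=u[(u>285)&(u<350)]
    if len(u): p=onz(d,(u.mean(),v),.087);q=np.array([p[0]-.587,p[1]+.198]);a=np.radians(-7.42);print(v,u.min(),u.max(),p,q[0]*-np.sin(a)+q[1]*np.cos(a))"
```

```text
[ 0.568 -0.346  0.17 ] [ -38.02    20.875   74.192    0.011   85.08  -120.656]
turn [ 0.012 -0.018  0.005] shift(old axes) [-0.003 -0.075  3.92 ] shift(new axes) [ 0.005 -0.069  3.92 ]
120 311 319 [ 0.5   -0.34   0.087] -0.15195372667344775
150 311 319 [ 0.522 -0.343  0.087] -0.15202048490666722
180 312 319 [ 0.545 -0.346  0.087] -0.15169909903249074
210 312 319 [ 0.57  -0.349  0.087] -0.15176581406789286
```

jog_arm([
  [0,0,0,0,-0.07,0.6,0.3],
  [0,0,0,0,0,0.9,0.3],
  [0,0,0,0,0,0.9,0.3],
  [0,0,0,0,0,0.9,0.3],
  [0,0,0,0,0,0.5,0.3],
  [0,0,0,0,0,0.1,0.3],
  [0,0,0,0,0,0,0],
  [0,0,0,0,0,0,0],
  [0,0,0,0,0,0,0],
  [0,0,0,0,0,0,0],
], newtons=20)

```text
time_s: 17.3
tool_pos: [0.5683, -0.3494, 0.0761]
tool_rot: [[-0.992, 0.129, 0.001], [0.129, 0.992, -0.0], [-0.001, -0.0, -1.0]]
ft_force: [-0.8, 5.1, 1.1]
finger_gap: 0.082
gripper_force: 21.0
```

jog_arm([
  [0,0,0,0,0,0,0],
  [0,0,0,0,0,0,0],
])

```text
time_s: 17.47
tool_pos: [0.5683, -0.3494, 0.0761]
tool_rot: [[-0.992, 0.129, 0.001], [0.129, 0.992, -0.0], [-0.001, -0.0, -1.0]]
ft_force: [-1.9, 5.6, 0.5]
finger_gap: 0.08
gripper_force: 21.0
```

jog_arm([
  [0,0,0,0,-0.03,-0.24,0],
  [0,0,0,0,-0.03,-0.24,0],
  [0,0,0,0,0.03,-0.24,0],
  [0,0,0,0,0.03,-0.24,0],
  [0,0,0,0,0.09,-0.22,0],
  [0,0,0,0,0.09,-0.22,0],
  [0,0,0,0,0.15,-0.19,0],
  [0,0,0,0,0.15,-0.19,0],
  [0,0,0,0,0.19,-0.15,0],
  [0,0,0,0,0.19,-0.15,0],
])

```text
time_s: 18.3
tool_pos: [0.5707, -0.3297, 0.1286]
tool_rot: [[-0.992, 0.13, 0.002], [0.13, 0.992, -0.004], [-0.002, -0.003, -1.0]]
ft_force: [-1.8, -7.8, 6.4]
finger_gap: 0.083
gripper_force: 20.6
```

jog_arm([
  [0,0,0,0,0.22,-0.09,0],
  [0,0,0,0,0.22,-0.09,0],
  [0,0,0,0,0.24,-0.03,0],
  [0,0,0,0,0.24,-0.03,0],
  [0,0,0,0,0.24,0.03,0],
  [0,0,0,0,0.24,0.03,0],
  [0,0,0,0,0.22,0.09,0],
  [0,0,0,0,0.22,0.09,0],
  [0,0,0,0,0.19,0.15,0],
  [0,0,0,0,0.19,0.15,0],
])

```text
time_s: 19.13
tool_pos: [0.5779, -0.2728, 0.1189]
tool_rot: [[-0.992, 0.129, 0.0], [0.129, 0.992, -0.0], [-0.0, -0.0, -1.0]]
ft_force: [1.5, -4.1, -1.2]
finger_gap: 0.077
gripper_force: 21.4
```

jog_arm([
  [0,0,0,0,0.15,0.19,0],
  [0,0,0,0,0.15,0.19,0],
  [0,0,0,0,0,0,0],
  [0,0,0,0,0,0,0],
])

```text
time_s: 19.47
tool_pos: [0.5788, -0.2655, 0.109]
tool_rot: [[-0.992, 0.129, -0.0], [0.129, 0.992, 0.001], [0.0, 0.001, -1.0]]
ft_force: [3.1, 2.0, 1.5]
finger_gap: 0.083
gripper_force: 21.7
```

jog_arm([
  [0,0,0,0,0,0,0.3],
  [0,0,0,0,0,0,0.3],
  [0,0,0,0,0,0,0.3],
  [0,0,0,0,0,-0.3,0.3],
  [0,0,0,0,0,-0.6,0.3],
  [0,0,0,0,0,-0.9,0.3],
  [0,0,0,0,0,-0.9,0.3],
  [0,0,0,0,0,-1,0.3],
  [0,0,0,0,0,-1,0.3],
  [0,0,0,0,0,-1,0.3],
])

```text
time_s: 20.3
tool_pos: [0.5784, -0.2659, 0.254]
tool_rot: [[-0.992, 0.129, 0.0], [0.129, 0.992, -0.0], [-0.0, -0.0, -1.0]]
ft_force: [1.3, -0.1, -0.4]
finger_gap: 0.302
gripper_force: 0.0
```

```bash
cat > chk.py <<'E'
from h import *
s=monitor.state();print(s['time_s'],s['tool_pos'],s['joint_positions'])
d=grab('wrist','w8.png');a=np.radians(-7.42)
h=cv2.cvtColor(d['color'],cv2.COLOR_RGB2HSV)
for y in(.0614,-.0614):
  for x in (-.06,-.03,0):
    u,v=proj(d,[[.587+x*np.cos(a)-y*np.sin(a),-.198+x*np.sin(a)+y*np.cos(a),.105]])[0]
    if 0<v<400 and 0<u<640:
      w=np.flatnonzero((h[int(v),:,1]<40)&(h[int(v),:,2]>150));print(y,x,u,v,w[abs(w-u)<14])
E
python3 chk.py
```

```text
20.3 [ 0.578 -0.266  0.254] [ -31.611   15.699   71.253   -0.01    93.026 -114.188]
0.0614 -0.06 452.10217444290925 126.69535244829687 [449 450 451 452 453 454 455 456 457 458]
0.0614 -0.03 448.29757522611663 157.4923378653603 [446 447 448 449 450 451 452 453]
0.0614 0 444.63183707395467 186.58310084457307 [442 443 444 445 446 447 448 449]
-0.0614 -0.06 325.72300576415233 126.26384898284529 [322 323 324 325 326 327 328]
-0.0614 -0.03 325.5347156763795 157.25188477809647 [322 323 324 325 326 327 328]
-0.0614 0 325.35356693394857 186.5032141363162 [322 323 324 325 326 327 328]
```

Both bails lie in. Next I'll look at the empty crate from above.

jog_arm([
  [0,0,0,0,0.5,-0.8,0.6],
  [0,0,0,0,0.9,-0.8,0.6],
  [0,0,0,0,1,-0.8,0.6],
  [0,0,0,0.1,1.0,-0.7,0.6],
  [0,0,0,0.2,1,-0.7,0.6],
  [0,0,0,0.2,1,-0.7,0.6],
  [0,0,0,0.2,1,-0.6,0.6],
  [0,0,0,0.2,1,-0.5,0.6],
  [0,0,0,0.2,1,-0.2,0.6],
  [0,0,0,0.2,1,0,0.6],
])

```text
time_s: 21.18
tool_pos: [0.5765, -0.0276, 0.399]
tool_rot: [[-0.992, 0.129, 0.002], [0.129, 0.992, -0.001], [-0.002, -0.0, -1.0]]
ft_force: [0.4, -0.4, -0.4]
finger_gap: 0.603
gripper_force: 0.0
```

jog_arm([
  [0,0,0,0.2,1,0,0.6],
  [0,0,0,0.2,1,0,0.6],
  [0,0,0,0.2,1,0,0.6],
  [0,0,0,0.2,1,0,0.6],
  [0,0,0,0,1,0,0.6],
  [0,0,0,0,1,0,0.6],
  [0,0,0,0,1,0,0.6],
  [0,0,0,0,1,0,0.6],
  [0,0,0,0,1,0,0.6],
  [0,0,0,0,1,0,0.6],
])

```text
time_s: 22.02
tool_pos: [0.589, 0.2229, 0.3975]
tool_rot: [[-0.992, 0.129, 0.0], [0.129, 0.992, -0.0], [-0.0, -0.0, -1.0]]
ft_force: [0.6, 0.3, -0.4]
finger_gap: 0.602
gripper_force: 0.0
```

jog_arm([
  [0,0,0,0,0.6,0,0.6],
  [0,0,0,0,0,0,0.6],
  [0,0,0,0,0,0,0.6],
  [0,0,0,0,0,0,0.6],
])

```text
time_s: 22.35
tool_pos: [0.5912, 0.2359, 0.3972]
tool_rot: [[-0.992, 0.129, 0.0], [0.129, 0.992, -0.0], [-0.0, -0.0, -1.0]]
ft_force: [0.4, 0.3, 0.3]
finger_gap: 0.6
gripper_force: 0.0
```

```bash
python3 -c "
from h import *
d=grab('wrist','w9.png');s=monitor.state();print(s['time_s'],s['tool_pos'],s['tool_rot'],s['joint_positions'])
M=np.array([[-.085,.115,.105],[.085,.115,.105],[.085,-.115,.105],[-.085,-.115,.105]])
r=R.from_euler('ZY',[3.1,-30],degrees=True);print(proj(d,r.apply(M)+[.584,.255,.068]))
a=cv2.imread('pics/w9.png');cv2.imwrite('pics/w9c.png',crop(a,0,0,640,400,800,500))
"
```

```text
22.4 [0.591 0.236 0.397] [[-0.992  0.13   0.   ]
 [ 0.13   0.992 -0.   ]
 [-0.    -0.    -1.   ]] [ 14.812  16.729  53.593  -0.021 109.669 -67.729]
[[401.129  47.567]
 [433.814 168.751]
 [243.354 202.971]
 [231.246  81.742]]
```

View pics/w9c.png

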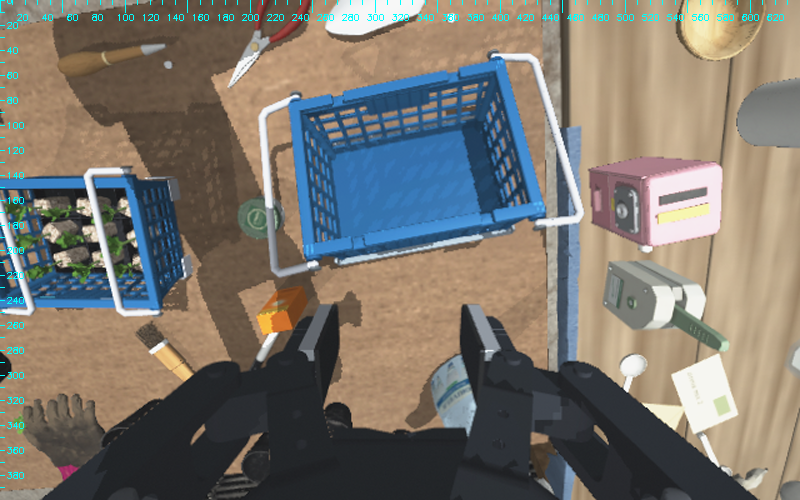

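Both bails cross the packed crate. The empty crate's rim corners are near (400,46), (433,166), (244,206) and (232,81). I'll fit the edges and solve for its pose.

```bash
cat > em.py <<'E'
from h import *
d=grab('wrist');im=d['color'];K,D,E=cam(d)
h=cv2.cvtColor(im,cv2.COLOR_RGB2HSV);m=cv2.inRange(h,(95,110,40),(120,255,255))
n,l,st,ct=cv2.connectedComponentsWithStats(m); k=max(range(1,n),key=lambda i:st[i,4]*(abs(ct[i]-[335,125]).max()<60))
m=(l==k).astype(np.uint8);print(st[k])
c=max(cv2.findContours(m,cv2.RETR_EXTERNAL,cv2.CHAIN_APPROX_NONE)[0],key=len)[:,0].astype(np.float32)
A=np.array([[400,46],[433,166],[244,206],[232,81]],float);L=[]
for i in range(4):
    a,b=A[i],A[(i+1)%4];t=(b-a)/np.linalg.norm(b-a);nn=np.array([t[1],-t[0]]);
    if nn@(A.mean(0)-a)>0: nn=-nn
    s=(c-a)@t;o=(c-a)@nn;q=[]
    for b0 in np.arange(.12,.88,.02)*np.linalg.norm(b-a):
        w=(abs(s-b0)<2)&(abs(o)<8)
        if w.any(): j=np.flatnonzero(w)[o[w].argmax()];q.append(c[j]+.5*nn)
    q=np.array(q,np.float32)
    for _ in range(2):
        vx,vy,x,y=cv2.fitLine(q,cv2.DIST_HUBER,0,.01,.01).ravel();r=(q-[x,y])@[vy,-vx];q=q[abs(r)<1.2]
    L.append(np.cross([x,y,1],[x+vx,y+vy,1]));print(len(q),r.std())
def X(a,b): q=np.cross(a,b);return q[:2]/q[2]
C=np.array([X(L[i-1],L[i]) for i in range(4)]);print(C)
M=np.array([[-.085,.115,.105],[.085,.115,.105],[.085,-.115,.105],[-.085,-.115,.105]])
G=np.diag([1,-1,-1.])
_,rv,tv,er=cv2.solvePnPGeneric(M-[0,0,.105],C,K,D,flags=cv2.SOLVEPNP_IPPE)
for r,t,e in zip(rv,tv,er):
    Rw=E[:3,:3].T@G@cv2.Rodrigues(r)[0];T=E[:3,:3].T@(G@t.ravel()-E[:3,3]);T=T-Rw@[0,0,.105]
    print('err',e,'T',T,'ZYX',R.from_matrix(Rw).as_euler('ZYX',degrees=True),'grip',T+Rw@[-.079,0,.105]); print(Rw)
E
python3 em.py
```

```text
[  231    45   206   164 22123]
38 0.107508264
25 0.38481283
38 0.22487144
34 0.2089051
[[402.527  45.56 ]
 [438.295 174.992]
 [243.74  212.778]
 [230.251  81.479]]
err [2.019] T [0.579 0.256 0.073] ZYX [  3.441 -23.396   0.696] grip [0.465 0.248 0.138]
[[ 0.916 -0.065 -0.396]
 [ 0.055  0.998 -0.036]
 [ 0.397  0.011  0.918]]
err [13.144] T [0.517 0.253 0.079] ZYX [ 4.154 17.788  1.33 ] grip [0.475 0.247 0.203]
[[ 0.95  -0.065  0.306]
 [ 0.069  0.998 -0.001]
 [-0.305  0.022  0.952]]
```

The far edge picked up the outer wall. I'll use the near edge only: it is level and 230 mm long, and the tilt is known to be 30°.

```bash
cat >> em.py <<'E'
from scipy.optimize import brentq
f=lambda z:np.linalg.norm(onz(d,C[0],z)-onz(d,C[3],z))-.230
z=brentq(f,.05,.2);a,b=onz(d,C[0],z),onz(d,C[3],z);y=(a-b)/.23;yaw=-np.degrees(np.arctan2(y[0],y[1]))
Rw=R.from_euler('ZY',[yaw,-30],degrees=True).as_matrix();T=(a+b)/2-Rw@[-.085,0,.105]
print('near edge',a,b,'yaw',yaw,'T',T,'grip',T+Rw@[-.079,0,.105]);print(proj(d,M@Rw.T+T))
E
python3 em.py|tail -5
```

```text
near edge [0.451 0.363 0.122] [0.464 0.134 0.122] yaw 3.3333674566126237 T [0.584 0.256 0.074] grip [0.463 0.249 0.125]
[[402.512  45.714]
 [436.544 168.679]
 [243.017 204.347]
 [230.235  81.309]]
```

The near edge fits well: empty crate at (0.584,0.256,0.074), yaw 3.3°, grip top at (0.463,0.249,0.125). Planning the tilted approach.

```bash
cat >> h.py <<'E'
RE=R.from_euler('ZY',[3.33,-30],degrees=True).as_matrix(); GE=np.array([.463,.249,.125])
TG=np.c_[RE[:,1],RE[:,0],-RE[:,2]]
E
python3 -c "
from h import *
p=monitor.state()['tool_pos']
plan((p,TG),(GE-TG[:,2]*.12,None),(GE+TG[:,2]*.031,None));print(GE-TG[:,2]*.12,GE+TG[:,2]*.031)"
```

```text
turn [-3.638 -3.008 11.236] shift(old axes) [0. 0. 0.] shift(new axes) [0. 0. 0.]
turn [0. 0. 0.] shift(old axes) [ 0.83  -9.854  2.091] shift(new axes) [ 0.83  -9.854  2.091]
turn [0. 0. 0.] shift(old axes) [-0.    0.    6.04] shift(new axes) [-0.    0.    6.04]
[0.403 0.246 0.229] [0.478 0.25  0.098]
```

jog_arm([
  [-0.28,-0.231,0.864,0,0,0,0.5],
  [-0.28,-0.231,0.864,0,0,0,0.5],
  [-0.28,-0.231,0.864,0,0,0,0.5],
  [-0.28,-0.231,0.864,0,0,0,0.5],
  [-0.28,-0.231,0.864,0,0,0,0.5],
  [-0.28,-0.231,0.864,0,0,0,0.5],
  [-0.28,-0.231,0.864,0,0,0,0.5],
  [-0.28,-0.231,0.864,0,0,0,0.5],
  [-0.28,-0.231,0.864,0,0,0,0.5],
  [-0.28,-0.231,0.864,0,0,0,0.5],
])

```text
time_s: 23.33
tool_pos: [0.5911, 0.2357, 0.3975]
tool_rot: [[-0.36, 0.845, 0.397], [0.931, 0.354, 0.09], [-0.065, 0.401, -0.914]]
ft_force: [0.9, 0.3, 0.2]
finger_gap: 0.494
gripper_force: 0.0
```

jog_arm([
  [-0.28,-0.231,0.864,0,0,0,0.5],
  [-0.28,-0.231,0.864,0,0,0,0.5],
  [-0.28,-0.231,0.864,0,0,0,0.5],
  [0,0,0,0.1,-1,0.2,0.5],
  [0,0,0,0.1,-1,0.2,0.5],
  [0,0,0,0.1,-1,0.2,0.5],
  [0,0,0,0.1,-1,0.2,0.5],
  [0,0,0,0.1,-1,0.2,0.5],
  [0,0,0,0.1,-1,0.2,0.5],
  [0,0,0,0.1,-1,0.2,0.5],
])

```text
time_s: 24.17
tool_pos: [0.4553, 0.2454, 0.2787]
tool_rot: [[-0.059, 0.865, 0.499], [0.998, 0.051, 0.03], [0.0, 0.5, -0.866]]
ft_force: [-0.1, 0.2, -0.5]
finger_gap: 0.503
gripper_force: 0.0
```

jog_arm([
  [0,0,0,0.1,-1,0.2,0.5],
  [0,0,0,0,-1,0.2,0.5],
  [0,0,0,0,-0.8,0.2,0.5],
  [0,0,0,0,0,0,0.5],
  [0,0,0,0,0,0,0.5],
  [0,0,0,0,0,0,0.5],
])

```text
time_s: 24.67
tool_pos: [0.4037, 0.2454, 0.2324]
tool_rot: [[-0.059, 0.864, 0.5], [0.998, 0.051, 0.031], [0.001, 0.501, -0.866]]
ft_force: [0.7, 0.0, 0.1]
finger_gap: 0.496
gripper_force: 0.0
```

```bash
python3 -c "
from h import *
s=monitor.state();print(s['time_s'],s['tool_pos'],s['joint_positions'])
d=grab('wrist','w10.png');print(proj(d,[GE,GE+RE@[0,.035,0],GE+RE@[0,-.035,0]]))
plan((GE-TG[:,2]*.12,TG),(GE+TG[:,2]*.031,None))"
```

```text
24.6667 [0.404 0.245 0.232] [ 31.029 -20.304 113.35  -15.393  60.696  32.062]
[[316.001 194.691]
 [315.909 157.472]
 [316.088 229.277]]
turn [ 0.007 -0.012  0.004] shift(old axes) [ 0.005 -0.098  0.106] shift(new axes) [ 0.006 -0.098  0.107]
turn [0. 0. 0.] shift(old axes) [-0.    0.    6.04] shift(new axes) [-0.    0.    6.04]
```

```bash
python3 -c "
from h import *
im=cv2.imread('pics/w10.png');h=cv2.cvtColor(im,cv2.COLOR_BGR2HSV);m=cv2.inRange(h,(95,110,40),(120,255,255))
for v in (100,130,160,180,200,220,235):
    u=np.flatnonzero(m[v]);g=np.split(u,np.flatnonzero(np.diff(u)>1)+1);print(v,[(int(x[0]),int(x[-1]),int(h[v,x,2].mean())) for x in g if len(x)>3][:6])
d=grab('wrist');print(proj(d,[GE+RE@[x,y,0] for y in(0.03,0,-.03) for x in (-.006,.006)]))"
```

```text
100 [(311, 451, 110), (456, 459, 95), (466, 469, 93), (477, 480, 89), (486, 506, 152)]
130 [(311, 448, 189), (452, 455, 91), (462, 465, 93), (472, 479, 106), (482, 498, 169)]
160 [(311, 461, 173), (467, 497, 123)]
180 [(311, 442, 181), (444, 453, 72), (455, 458, 86), (464, 493, 121)]
200 [(312, 439, 177), (444, 456, 79), (461, 490, 121)]
220 [(312, 437, 171), (441, 453, 80), (459, 486, 123)]
235 [(312, 435, 157), (438, 444, 73), (448, 451, 96), (457, 460, 87), (465, 484, 145)]
[[309.171 162.976]
 [322.362 162.98 ]
 [309.467 194.717]
 [322.246 194.719]
 [309.75  224.522]
 [322.136 224.523]]
```

The grip's outer face is within 2 mm of the estimate. Descend and grip firmly.

jog_arm([
  [0,0,0,0,0,0.6,0.5],
  [0,0,0,0,0,0.9,0.5],
  [0,0,0,0,0,1,0.5],
  [0,0,0,0,0,1,0.5],
  [0,0,0,0,0,1,0.5],
  [0,0,0,0,0,0.8,0.5],
  [0,0,0,0,0,0.5,0.5],
  [0,0,0,0,0,0.3,0.5],
  [0,0,0,0,0,0,0.5],
  [0,0,0,0,0,0,0.5],
])

```text
time_s: 25.6
tool_pos: [0.4794, 0.25, 0.0996]
tool_rot: [[-0.059, 0.865, 0.499], [0.998, 0.051, 0.03], [0.0, 0.5, -0.866]]
ft_force: [-0.0, -0.6, 0.5]
finger_gap: 0.497
gripper_force: 0.0
```

jog_arm([
  [0,0,0,0,0,0,0.3],
  [0,0,0,0,0,0,0.1],
  [0,0,0,0,0,0,0],
  [0,0,0,0,0,0,0],
  [0,0,0,0,0,0,0],
  [0,0,0,0,0,0,0],
  [0,0,0,0,0,0,0],
], newtons=90)

```text
time_s: 26.18
tool_pos: [0.479, 0.2503, 0.1002]
tool_rot: [[-0.06, 0.864, 0.5], [0.998, 0.052, 0.031], [0.001, 0.501, -0.866]]
ft_force: [-7.4, -1.8, 6.0]
finger_gap: 0.13
gripper_force: 87.7
```

jog_arm([
  [0,0,0,0,0,-0.2,0],
  [0,0,0,0,0,-0.3,0],
  [0,0,0,0,0,-0.4,0],
  [0,0,0,0,0,-0.4,0],
  [0,0,0,0,0,-0.4,0],
  [0,0,0,0,0,-0.4,0],
  [0,0,0,0,0,-0.3,0],
  [0,0,0,0,0,-0.1,0],
  [0,0,0,0,0,0,0],
  [0,0,0,0,0,0,0],
])

```text
time_s: 27.02
tool_pos: [0.4479, 0.2482, 0.1533]
tool_rot: [[-0.06, 0.865, 0.499], [0.998, 0.052, 0.03], [0.0, 0.5, -0.866]]
ft_force: [0.4, 0.1, -3.6]
finger_gap: 0.127
gripper_force: 88.2
```

```bash
cat >> h.py <<'E'
a_=np.radians(-7.42);RP=R.from_euler('Z',-7.42,degrees=True).as_matrix();CP=np.array([.587,-.198,0])
# packed-crate frame, tool axes for level crate
TP=np.c_[RP[:,1],RP[:,0],-RP[:,2]]
E
python3 -c "
from h import *
s=monitor.state();print(s['tool_pos'],s['finger_gap'],s['gripper_force'],s['ft_force'],s['ft_torque'])
S=grab('scene','s2.png');D=grab('side','d2.png')
RL=R.from_euler('Z',3.33,degrees=True).as_matrix();TL=np.c_[RL[:,1],RL[:,0],-RL[:,2]]
p=s['tool_pos']
plan((p+[0,0,.17],None),(p+[0,0,.17],TL),([.50,-.19,p[2]+.17],TL),([.50,-.19,p[2]+.17],TP))
"
```

```text
[0.448 0.248 0.153] 0.12650012258367468 88.22731643915176 [ 0.449  0.124 -3.554] [-0.007  0.803  0.011]
turn [0. 0. 0.] shift(old axes) [ 0.005  3.401 -5.908] shift(new axes) [ 0.005  3.401 -5.908]
turn [ 4.353 -0.004  0.014] shift(old axes) [0. 0. 0.] shift(new axes) [0. 0. 0.]
turn [0. 0. 0.] shift(old axes) [-17.621   1.064   0.   ] shift(new axes) [-17.621   1.064   0.   ]
turn [0.    0.    1.564] shift(old axes) [0. 0. 0.] shift(new axes) [0. 0. 0.]
```

jog_arm([
  [0,0,0,0,0.15,-0.3,0],
  [0,0,0,0,0.35,-0.6,0],
  [0,0,0,0,0.45,-0.75,0],
  [0,0,0,0,0.5,-0.85,0],
  [0,0,0,0,0.5,-0.85,0],
  [0,0,0,0,0.5,-0.85,0],
  [0,0,0,0,0.45,-0.75,0],
  [0,0,0,0,0.35,-0.6,0],
  [0,0,0,0,0.15,-0.3,0],
  [0,0,0,0,0,0,0],
])

```text
time_s: 27.95
tool_pos: [0.4489, 0.2484, 0.3245]
tool_rot: [[-0.06, 0.864, 0.501], [0.998, 0.051, 0.031], [0.001, 0.501, -0.865]]
ft_force: [0.9, 0.5, -2.8]
finger_gap: 0.125
gripper_force: 88.3
```

jog_arm([
  [0.2,0,0,0,0,0,0],
  [0.4,0,0,0,0,0,0],
  [0.5,0,0,0,0,0,0],
  [0.6,0,0,0,0,0,0],
  [0.6,0,0,0,0,0,0],
  [0.6,0,0,0,0,0,0],
  [0.6,0,0,0,0,0,0],
  [0.5,0,0,0,0,0,0],
  [0.35,0,0,0,0,0,0],
  [0,0,0,0,0,0,0],
])

```text
time_s: 28.78
tool_pos: [0.4493, 0.2479, 0.3203]
tool_rot: [[-0.059, 0.998, -0.005], [0.998, 0.059, -0.001], [-0.0, -0.006, -1.0]]
ft_force: [-0.4, -1.0, -3.3]
finger_gap: 0.123
gripper_force: 88.3
```

jog_arm([
  [0,0,0.1,-0.2,0.03,0,0],
  [0,0,0.15,-0.5,0.05,0,0],
  [0,0,0.15,-0.7,0.05,0,0],
  [0,0,0.15,-0.85,0.05,0,0],
  [0,0,0.15,-0.95,0.06,0,0],
  [0,0,0.15,-1,0.06,0,0],
  [0,0,0.15,-1,0.06,0,0],
  [0,0,0.15,-1,0.06,0,0],
  [0,0,0.15,-1,0.06,0,0],
  [0,0,0.15,-1,0.06,0,0],
])

```text
time_s: 29.62
tool_pos: [0.4551, 0.0414, 0.3226]
tool_rot: [[0.116, 0.993, 0.003], [0.993, -0.116, -0.0], [0.0, 0.003, -1.0]]
ft_force: [0.2, -0.2, -2.7]
finger_gap: 0.122
gripper_force: 88.4
```

jog_arm([
  [0,0,0.11,-1,0.06,0,0],
  [0,0,0,-1,0.06,0,0],
  [0,0,0,-1,0.06,0,0],
  [0,0,0,-1,0.06,0,0],
  [0,0,0,-1,0.06,0,0],
  [0,0,0,-1,0.06,0,0],
  [0,0,0,-0.9,0.06,0,0],
  [0,0,0,-0.8,0.06,0,0],
  [0,0,0,-0.6,0.06,0,0],
  [0,0,0,-0.3,0.06,0,0],
])

```text
time_s: 30.45
tool_pos: [0.4428, -0.1739, 0.3223]
tool_rot: [[0.129, 0.992, 0.002], [0.992, -0.129, -0.001], [-0.001, 0.002, -1.0]]
ft_force: [-0.4, 0.1, -3.9]
finger_gap: 0.123
gripper_force: 88.4
```

jog_arm([
  [0,0,0,-0.1,0,0,0],
  [0,0,0,0,0,0,0],
  [0,0,0,0,0,0,0],
  [0,0,0,0,0,0,0],
])

```text
time_s: 30.78
tool_pos: [0.4436, -0.1737, 0.3225]
tool_rot: [[0.126, 0.992, 0.001], [0.992, -0.126, 0.0], [0.001, 0.001, -1.0]]
ft_force: [-0.2, 1.0, -3.3]
finger_gap: 0.127
gripper_force: 88.4
```

```bash
cat > w.py <<'E'
from h import *
s=monitor.state();print(s['time_s'],s['tool_pos'],s['tool_rot'],s['joint_positions'],s['finger_gap'],s['ft_force'])
# nominal crate in hand
T0=np.array([.584,.256,.074]);rel=RE.T@(np.array([.479,.2503,.1002])-T0);print('TCP in crate',rel)
RC=np.c_[s['tool_rot'][:,1],s['tool_rot'][:,0],-s['tool_rot'][:,2]]
O=s['tool_pos']-RC@rel;print('crate origin est',O,'in packed',RP.T@(O-CP))
plan((CP+RP@(rel+[0,0,.101]),TP))
E
python3 w.py; python3 -c "
from h import *
grab('wrist','w11.png');grab('scene','s3.png');grab('side','d3.png')
a=cv2.imread('pics/w11.png');b=cv2.imread('pics/s3.png');c=cv2.imread('pics/d3.png')
cv2.imwrite('pics/all.png',np.vstack([np.hstack([crop(a,0,0,640,400,400,250),crop(b,280,120,200,150)]),np.hstack([crop(c,220,80,200,150),crop(a,200,0,240,180)])]))"
```

```text
30.7833 [ 0.444 -0.174  0.322] [[ 0.126  0.992  0.001]
 [ 0.992 -0.126  0.   ]
 [ 0.001  0.001 -1.   ]] [-30.703  -4.163  85.217   0.06   98.885 -23.448] 0.12679483369989983 [-0.209  1.033 -3.301]
TCP in crate [-0.078  0.     0.075]
crate origin est [ 0.521 -0.184  0.247] in packed [-0.067  0.005  0.247]
turn [ 0.012 -0.004  0.025] shift(old axes) [-0.218  2.686  5.852] shift(new axes) [-0.206  2.695  5.848]Traceback (most recent call last):
  File "<string>", line 5, in <module>
    cv2.imwrite('pics/all.png',np.vstack([np.hstack([crop(a,0,0,640,400,400,250),crop(b,280,120,200,150)]),np.hstack([crop(c,220,80,200,150),crop(a,200,0,240,180)])]))
                                          ~~~~~~~~~^^^^^^^^^^^^^^^^^^^^^^^^^^^^^^^^^^^^^^^^^^^^^^^^^^^^^^^
    return _nx.concatenate(arrs, 1, dtype=dtype, casting=casting)
           ~~~~~~~~~~~~~~~^^^^^^^^^^^^^^^^^^^^^^^^^^^^^^^^^^^^^^^
ValueError: all the input array dimensions except for the concatenation axis must match exactly, but along dimension 0, the array at index 0 has size 250 and the array at index 1 has size 300
```

jog_arm([
  [0,0,0,-0.05,0.2,0.1,0],
  [0,0,0.02,-0.05,0.4,0.3,0],
  [0,0,0,-0.05,0.5,0.5,0],
  [0,0,0,-0.05,0.5,0.6,0],
  [0,0,0,0,0.5,0.6,0],
  [0,0,0,0,0.35,0.6,0],
  [0,0,0,0,0.2,0.6,0],
  [0,0,0,0,0.05,0.5,0],
  [0,0,0,0,0,0.3,0],
  [0,0,0,0,0,0.1,0],
])

```text
time_s: 31.77
tool_pos: [0.5097, -0.1878, 0.2156]
tool_rot: [[0.129, 0.992, -0.001], [0.992, -0.129, 0.002], [0.001, -0.001, -1.0]]
ft_force: [-0.4, -0.2, -3.8]
finger_gap: 0.127
gripper_force: 88.5
```

jog_arm([
  [0,0,0,0,0,0,0],
  [0,0,0,0,0,0,0],
  [0,0,0,0,0,0,0],
])

```text
time_s: 32.02
tool_pos: [0.5102, -0.1882, 0.2184]
tool_rot: [[0.129, 0.992, 0.002], [0.992, -0.129, -0.0], [0.0, 0.002, -1.0]]
ft_force: [-1.0, 0.6, -3.3]
finger_gap: 0.125
gripper_force: 88.5
```

```bash
python3 w.py; python3 -c "
from h import *
W=grab('wrist','w11.png');S=grab('scene','s3.png');Dd=grab('side','d3.png')
s=monitor.state();rel=np.array([-.078,.0005,.075]);RC=np.c_[s['tool_rot'][:,1],s['tool_rot'][:,0],-s['tool_rot'][:,2]];O=s['tool_pos']-RC@rel
M=np.array([[-.085,.115,.105],[.085,.115,.105],[.085,-.115,.105],[-.085,-.115,.105]])
for d in(W,S,Dd): print(proj(d,M@RC.T+O))
a,b,c=[cv2.imread('pics/'+n) for n in('w11.png','s3.png','d3.png')]
for im,d in((a,W),(b,S),(c,Dd)):
    for q in proj(d,M@RC.T+O):
        if 0<=q[0]<640 and 0<=q[1]<400: im[int(round(q[1])),int(round(q[0]))]=(0,0,255)
cv2.imwrite('pics/all.png',np.vstack([np.hstack([crop(a,0,0,640,400,400,300),crop(b,330,150,112,84)]),np.hstack([crop(c,260,95,112,84),crop(a,240,0,320,240)])]))"
```

```text
32.0167 [ 0.51  -0.188  0.218] [[ 0.129  0.992  0.002]
 [ 0.992 -0.129 -0.   ]
 [ 0.     0.002 -1.   ]] [-28.4     5.076  87.799   0.053  86.999 -20.968] 0.12538816076576237 [-0.972  0.576 -3.302]
TCP in crate [-0.078  0.     0.075]
crate origin est [ 0.588 -0.199  0.143] in packed [ 0.001 -0.001  0.143]
turn [ 0.02  -0.001 -0.002] shift(old axes) [ 0.025 -0.025  1.684] shift(new axes) [ 0.025 -0.021  1.684]
[[298.156  -9.752]
 [765.972   6.943]
 [595.624 453.905]
 [306.873 461.399]]
[[329.675 161.068]
 [375.911 141.009]
 [441.649 175.782]
 [393.87  202.62 ]]
[[340.293 135.262]
 [271.405 133.999]
 [283.015  91.7  ]
 [341.851  92.522]]
```

View pics/all.png

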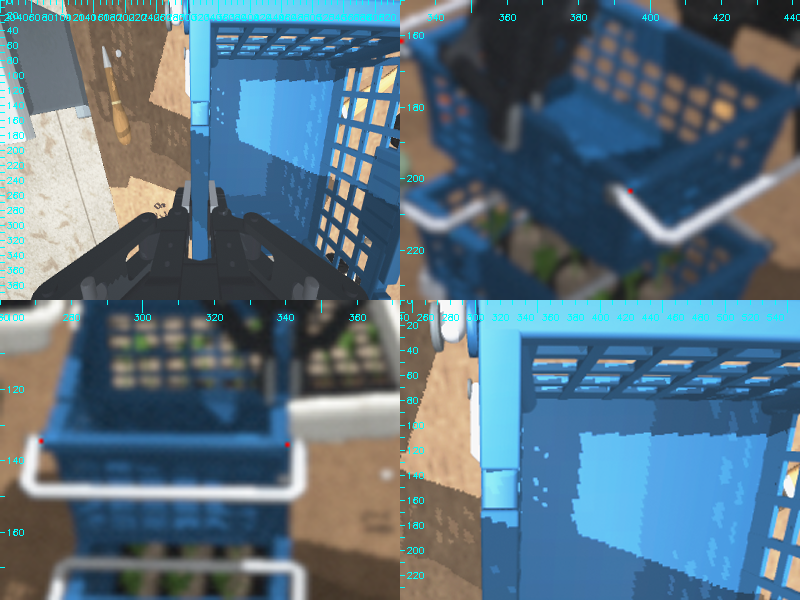

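The crate hangs level above the packed crate, and the red predicted corners fall on its rim corners. The wrist view shows the rim's inner corner at about (337.6,28) and its outer edge at u≈305. Checking these against the prediction.

```bash
python3 -c "
from h import *
W=grab('wrist')
s=monitor.state();rel=np.array([-.078,.0005,.075]);RC=np.c_[s['tool_rot'][:,1],s['tool_rot'][:,0],-s['tool_rot'][:,2]];O=s['tool_pos']-RC@rel
M=np.array([[-.073,.103,.105],[.03,.103,.105],[-.085,.09,.105],[-.085,.06,.105],[-.073,.06,.105]])
print(proj(W,M@RC.T+O))
im=cv2.cvtColor(W['color'],cv2.COLOR_RGB2GRAY)
print(im[60,296:350:2]);print(im[5:45:2,420]);print(im[5:45:2,500])
"
```

```text
[[333.596  29.643]
 [621.572  35.192]
 [299.515  70.03 ]
 [300.955 154.058]
 [332.111 154.054]]
[182 192 189 182 169 200 198 196 195 194 191 190 189 188 187 187 186 185
 184 178 117  83  82  83  83 121 151]
[187 188 189 189 190 190 190 190 190 190 181 154 122  87  74  73 101 108
 108 102]
[180 180 181 182 183 183 183 183 183 182 182 171 142 109  76  72  72  61
  61  75]
```

The offset is about 1.5 mm in x and nothing in y. I'll correct it and lower slowly, watching the force.

jog_arm([
  [0,0,0,0,-0.07,0.1,0],
  [0,0,0,0,0,0.25,0],
  [0,0,0,0,0,0.3,0],
  [0,0,0,0,0,0.3,0],
  [0,0,0,0,0,0.2,0],
  [0,0,0,0,0,0.1,0],
  [0,0,0,0,0,0.05,0],
  [0,0,0,0,0,0,0],
  [0,0,0,0,0,0,0],
])

```text
time_s: 32.97
tool_pos: [0.5084, -0.1879, 0.1851]
tool_rot: [[0.129, 0.992, 0.001], [0.992, -0.129, 0.0], [0.0, 0.001, -1.0]]
ft_force: [1.1, 0.0, -3.9]
finger_gap: 0.126
gripper_force: 88.2
```

```bash
python3 w.py
```

```text
32.9667 [ 0.508 -0.188  0.185] [[ 0.129  0.992  0.001]
 [ 0.992 -0.129  0.   ]
 [ 0.     0.001 -1.   ]] [-28.457   5.805  90.877   0.054  83.258 -21.035] 0.12571978818971807 [ 1.105  0.034 -3.889]
TCP in crate [-0.078  0.     0.075]
crate origin est [ 0.586 -0.198  0.11 ] in packed [-0.001 -0.     0.11 ]
turn [ 0.011 -0.004 -0.001] shift(old axes) [0.02  0.05  0.354] shift(new axes) [0.02  0.05  0.354]
```

jog_arm([
  [0,0,0,0,0,0.05,0],
  [0,0,0,0,0,0.05,0],
  [0,0,0,0,0,0.05,0],
  [0,0,0,0,0,0,0],
  [0,0,0,0,0,0,0],
])

```text
time_s: 33.38
tool_pos: [0.5083, -0.1878, 0.1811]
tool_rot: [[0.129, 0.992, 0.001], [0.992, -0.129, 0.001], [0.001, 0.001, -1.0]]
ft_force: [0.0, -0.3, -3.3]
finger_gap: 0.124
gripper_force: 88.5
```

jog_arm([
  [0,0,0,0,0,0.05,0],
  [0,0,0,0,0,0.05,0],
  [0,0,0,0,0,0,0],
  [0,0,0,0,0,0,0],
])

```text
time_s: 33.72
tool_pos: [0.5083, -0.1878, 0.1785]
tool_rot: [[0.129, 0.992, 0.001], [0.992, -0.129, 0.001], [0.001, 0.001, -1.0]]
ft_force: [0.1, 0.4, -2.9]
finger_gap: 0.124
gripper_force: 88.5
```

Engaging without contact so far. About 2.5 mm to go.

jog_arm([
  [0,0,0,0,0,0.04,0],
  [0,0,0,0,0,0.03,0],
  [0,0,0,0,0,0,0],
  [0,0,0,0,0,0,0],
])

```text
time_s: 34.05
tool_pos: [0.5083, -0.1878, 0.1769]
tool_rot: [[0.129, 0.992, 0.001], [0.992, -0.129, 0.0], [0.001, 0.001, -1.0]]
ft_force: [-1.1, -0.8, -3.6]
finger_gap: 0.121
gripper_force: 88.5
```

jog_arm([
  [0,0,0,0,0,0.03,0],
  [0,0,0,0,0,0.02,0],
  [0,0,0,0,0,0,0],
  [0,0,0,0,0,0,0],
])

```text
time_s: 34.38
tool_pos: [0.5083, -0.1878, 0.1756]
tool_rot: [[0.129, 0.992, 0.001], [0.992, -0.129, 0.001], [0.001, 0.001, -1.0]]
ft_force: [-0.5, -0.1, -3.2]
finger_gap: 0.123
gripper_force: 88.4
```

jog_arm([
  [0,0,0,0,0,0.03,0],
  [0,0,0,0,0,0.02,0],
  [0,0,0,0,0,0,0],
  [0,0,0,0,0,0,0],
])

```text
time_s: 34.72
tool_pos: [0.5084, -0.1879, 0.1751]
tool_rot: [[0.129, 0.992, 0.002], [0.992, -0.129, 0.0], [0.0, 0.002, -1.0]]
ft_force: [-4.3, 1.7, 4.8]
finger_gap: 0.124
gripper_force: 89.6
```

jog_arm([
  [0,0,0,0,0,0.02,0],
  [0,0,0,0,0,0.02,0],
  [0,0,0,0,0,0,0],
  [0,0,0,0,0,0,0],
])

```text
time_s: 35.05
tool_pos: [0.5083, -0.1879, 0.1749]
tool_rot: [[0.129, 0.992, 0.002], [0.992, -0.129, -0.0], [-0.0, 0.002, -1.0]]
ft_force: [-9.4, 3.2, 16.4]
finger_gap: 0.124
gripper_force: 91.1
```

Seated at the expected height with about 20 N of load. I'll relieve it and release.

jog_arm([
  [0,0,0,0,0,-0.04,0],
  [0,0,0,0,0,0,0],
  [0,0,0,0,0,0,0],
], newtons=20)

```text
time_s: 35.3
tool_pos: [0.5084, -0.1879, 0.175]
tool_rot: [[0.129, 0.992, 0.002], [0.992, -0.129, 0.0], [0.0, 0.002, -1.0]]
ft_force: [-4.5, 2.0, 8.1]
finger_gap: 0.125
gripper_force: 90.2
```

jog_arm([
  [0,0,0,0,0,0,0.2],
  [0,0,0,0,0,0,0.3],
  [0,0,0,0,0,0,0.4],
  [0,0,0,0,0,0,0.5],
  [0,0,0,0,0,0,0.5],
  [0,0,0,0,0,0,0.5],
])

```text
time_s: 35.8
tool_pos: [0.5083, -0.1878, 0.1743]
tool_rot: [[0.129, 0.992, 0.001], [0.992, -0.129, 0.0], [0.001, 0.001, -1.0]]
ft_force: [0.6, -1.0, -0.4]
finger_gap: 0.504
gripper_force: 0.0
```

jog_arm([
  [0,0,0,0,0,-0.2,0.5],
  [0,0,0,0,0,-0.4,0.5],
  [0,0,0,0,0,-0.6,0.5],
  [0,0,0,0,0,-0.8,0.5],
  [0,0,0,0,0,-1,0.5],
  [0,0,0,0,0,-1,0.5],
  [0,0,0,0,0,-1,0.5],
  [0,0,0,0,0,-1,0.5],
  [0,0,0,0,0,-0.5,0.5],
  [0,0,0,0,0,0,0.5],
])

```text
time_s: 36.63
tool_pos: [0.5086, -0.1881, 0.341]
tool_rot: [[0.129, 0.992, 0.006], [0.992, -0.129, -0.002], [-0.001, 0.006, -1.0]]
ft_force: [0.7, -0.3, 0.2]
finger_gap: 0.499
gripper_force: 0.0
```

```bash
python3 -c "
from h import *
s=monitor.state();print(s['time_s'],s['tool_pos'],s['ft_force'])
S=grab('scene','s4.png');Dd=grab('side','d4.png');W=grab('wrist','w12.png')
M=np.array([[-.085,.115,.206],[.085,.115,.206],[.085,-.115,.206],[-.085,-.115,.206]])
P=M@RP.T+CP
g=[cv2.imread('pics/'+n) for n in('s4.png','d4.png','w12.png')]
for d,im in zip((S,Dd,W),g):
    q=proj(d,P);print(q)
    h=cv2.cvtColor(im,cv2.COLOR_BGR2HSV);m=cv2.inRange(h,(95,110,40),(120,255,255))
    for i in range(4):   # blue extent across each predicted edge midpoint region
        a,b=q[i],q[(i+1)%4];n=np.array([b[1]-a[1],a[0]-b[0]]);n/=np.linalg.norm(n)
        if n@(q.mean(0)-a)>0:n=-n
        o=[]
        for f in(.15,.3,.5,.7,.85):
            c=a+f*(b-a);v=[]
            for t in np.arange(-8,9,.5):
                x,y=np.round(c+t*n).astype(int)
                if 0<=x<640 and 0<=y<400 and m[y,x]: v.append(t)
            o.append(max(v) if v else None)
        print(i,o)
"
```

```text
36.6333 [ 0.509 -0.188  0.341] [ 0.678 -0.34   0.22 ]
[[329.44  174.278]
 [374.615 153.793]
 [438.402 189.559]
 [391.732 216.802]]
0 [np.float64(-1.5), np.float64(-2.0), np.float64(-3.0), np.float64(-1.5), np.float64(-2.0)]
1 [np.float64(1.5), np.float64(0.0), np.float64(-0.5), np.float64(-2.0), np.float64(-1.0)]
2 [np.float64(3.0), np.float64(8.0), np.float64(8.5), np.float64(8.5), np.float64(8.5)]
3 [np.float64(8.5), np.float64(8.5), np.float64(8.5), np.float64(8.5), np.float64(5.5)]
[[340.228 149.786]
 [273.155 148.581]
 [284.236 105.151]
 [341.739 105.922]]
0 [np.float64(8.5), np.float64(8.5), np.float64(8.5), np.float64(8.5), np.float64(8.5)]
1 [np.float64(-1.0), np.float64(-2.5), np.float64(-2.0), np.float64(-3.0), np.float64(-2.0)]
2 [np.float64(-1.5), np.float64(-1.5), np.float64(0.0), np.float64(-1.0), np.float64(-2.0)]
3 [np.float64(-1.5), np.float64(0.0), np.float64(-0.5), np.float64(0.5), np.float64(0.0)]
[[312.406  62.924]
 [507.801  64.614]
 [469.207 293.424]
 [313.85  294.339]]
0 [np.float64(-1.5), np.float64(-1.5), np.float64(-2.0), np.float64(-1.5), np.float64(-1.5)]
1 [np.float64(0.0), np.float64(-4.0), np.float64(-0.5), np.float64(-0.5), np.float64(-1.0)]
2 [np.float64(-7.5), np.float64(-0.5), None, np.float64(0.0), np.float64(0.0)]
3 [np.float64(-1.0), np.float64(-0.5), np.float64(-0.5), np.float64(-1.0), np.float64(0.0)]
```

The stacked rim matches the ideal pose to 1–2 px in the wrist view, and contact came at seated height. Handing in.

```bash
python3 -c "
from h import *
print(env.close_job())"
```

```text
the job is handed in; nothing more can be done
None
```

The job is handed in, with no verdict shown yet: the last seedling stands upright in the middle cell, both bails lie in across the top, and the empty crate sits on them within about 2 mm of its ideal place, with the robot clear.

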